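# Clamp a lens barrel in the V-block fixture

### The arm

A 7-joint arm with a two-finger parallel gripper is mounted at the origin on a cart in front of the work surface, level with it; the furniture and walls round the work are solid. World frame = base frame: x ahead of the robot, y to its left, z up, the work surface at z = 0. Lengths are in mm, angles in rad, forces in N, time in s.
With the tool pointing down it reaches from about 425 to 950 mm from the base axis. Payload 4.7 kg.
Tool frame: the origin (TCP) lies midway between the tips of the shut fingers; the grasp point (between the pads) lies bot.grasp_offset behind it (bot.grasp_offset is the distance from the TCP to the grasp point, in mm); z points along the fingers, y is the direction in which the jaws open and shut (so a half turn about z gives the same grasp; the last joint's range is limited). The gripper opens to 85 mm and grips with 20 to 120 N. Pads are 22 mm wide; open, the fingers measure 114 mm over their backs; the gripper's body (76 mm by 85 mm) begins 54 mm behind the grasp point. The pads swing forward as they close: fully open they stand 13 mm farther back than shut.
Start: joints at [-1.314, 0.469, -0.049, 1.532, 0.024, 1.141, -0.082], TCP at [190.258, 647.65, 231.335] pointing down, gripper open.
Joint ranges: [-2.59, 2.59], [-0.33, 1.99], [-1.39, 1.29], [0.1, 2.45], [-1.04, 4.18], [0.21, 1.99], [-2.66, 2.66]. Speed limits (rad/s): [2.57, 2.57, 3.14, 3.14, 3.14, 3.14, 3.14].

### API

Orientations are given as a 3x3 rotation matrix whose columns are the frame's x, y, z axes.
In Python, from workcell import sensors, vision, hand_in, bot gives the robot as it stands.
- The arm moves only by the tool apply_moves, never from a script. Its argument "rows" is a list of rows, each an object with "jaw": the gripper command: -1 is shut, 1 is fully open, values between are in proportion; "xyz": the shift along the tool's x, y, z in mm, a list of three; "rot": the turn, a rotation vector about the tool's x, y, z in degrees, a list of three. A call has 1 to 5 rows; each row is the pose to reach, as a shift and turn from the pose commanded when the call began, along the tool's axes at that moment; what a row does not reach only later rows make up. A row lasts 1/12 s, in which the tool goes at most 41.7 mm and 7.16 degrees, less where a joint would pass 70% of its speed; a pose out of reach is approached as far as the arm can. A call with a gripper value outside its range is refused whole. The fingers move at their own pace and stop on an object; "force" is the grip in N (left out, the last holds). Time passes only in rows, so rows that repeat a pose let the fingers close. It gives the time, the measured TCP pose, the force and the opening at its end, in the units of the state.
- sensors.sense(): the state, without advancing time (a new reading comes with each control period).
- vision.snapshot(name): name is "scene" or "top"; returns the picture (400x640x3 uint8, red, green, blue); there is no depth.
- vision.camera_model(name): a dict with "fov_y" (degrees; the focal length in pixels is half the picture's height over the tangent of half this angle, whatever the lens; pixels are square), "cx", "cy" (the principal point, pixels), "k1" (the pictures are not rectified: a ray, as slopes to the right and down, at radius r is drawn at 1 + k1 r^2 times it, then the intrinsics apply), "view" (4x4, takes a point from world to camera coordinates). Camera axes: x right, y down, z forward; pixel columns grow to the right and rows downward; lengths in mm; the calibration is good to about 2 mm. A picture is of the moment at which its call begins. camera_model takes no time and is no camera call.
- hand_in(): hands the job in, once; it reports no verdict.
The state is a dict: "time": time; "joint_positions": joint angles; "joint_velocities": joint speeds; "effort": joint torques, N m; "position": TCP position; "eef_rot": TCP orientation; "force": force on the tool from outside, world axes, zero at the start; "ft_torque": the same for the moment, N m; "opening": finger opening in mm.
Only numpy, scipy, OpenCV 4.12 (cv2) and the standard library are available. Lean on these libraries where they do the work, as an engineer would, in place of code of your own. Each camera call takes 0.05 s, during which the arm holds its last target. There are 200 camera calls.

### The job

Mount the lens barrel for inspection: lay it in the V-block so that it rests on both white strips with its plain end up against the end stop and the lens flange clear beyond the other end, let go of it, and slip the square-bored clamping arm onto the square post with its foot over the barrel. Then push the arm down on the barrel with roughly 15 N, a firm thumb's push and no more than 40 N, and finish while still holding the arm pressed down like this, so that the lock screw could now be tightened; do not let go. Leave the thumb screw, pen, caliper and steel disc where they lie.

Things in the scene. Friction and masses are not known exactly. Their poses are not given: they have to be found in the camera images.
- fixture: V-clamp fixture, fixed: dark base plate (x -58..58, y -44..78 mm, 12 mm thick) with a steel 90-degree V-block, an end stop and a square post. Origin on the table under the middle of the V, z up. The V runs along x from -40 to +40 mm, is 34 mm wide (narrower than the barrel: fingers can pass down beside it), its upper edges 39 mm above the table.
- strip_left: white plastic lining strip on the +y flank of the V (78 mm long); one of the two lines on which the barrel rests
- strip_right: white plastic lining strip on the -y flank of the V (78 mm long); the other line
- v_seat (a point): point of the fixture (frame = fixture's axes) where the barrel's origin lies when it is properly seated: on the V's centre line, 50 mm above the table, 4 mm from the middle towards -x
- v_stop (a point): point on the inner face of the end stop (a steel plate 6 mm thick, 33 mm wide, its top 54 mm above the table) at the +x end of the V, at the height of the seated barrel's axis
- post_top (a point): centre of the top of the square post, 95 mm above the table, at x = +15, y = +54 mm of the fixture. The post is 14.5 mm square, its flats along the fixture's x and y; the last 4 mm taper to 9.5 mm. A round collar of 30 mm surrounds its foot up to 20 mm above the table.
- barrel: aluminium lens barrel, 0.2 kg, lying level: plain cylinder 38 mm in diameter, 88 mm long, with a dark ribbed lens flange 46 to 48 mm in diameter, 12 mm long at one end. Origin on its axis at the middle of the plain cylinder; x along the barrel, away from the lens: plain end at x = +44 mm, flange from x = -44 to -56 mm.
- barrel_rear (a point): centre of the barrel's plain end face
- barrel_lens (a point): centre of the flange's front face at the lens end
- foam: dark foam cradle, 76 x 84 x 17 mm, fixed to the table, in which the barrel lies at the start (31 mm wide trough, floor 10 mm above the table, the flange overhangs one end); the barrel's axis is 29 mm above the table there. Origin on the table under the barrel's origin, x along the barrel.
- clamp_arm: dark metal clamping arm, 0.2 kg, standing level on hub and foot. Hub 34 mm cube with a vertical square through-bore of 16.2 mm. Origin: centre of the bore's lower mouth, z up. A bar reaches along -y, 18 mm wide (in x), 16 mm thick, underside at z = 14; a black lock screw sticks 13 mm out at +y. Fitted, its axes are parallel to the fixture's and its underside is 69 mm above the table.
- clamp_foot (a point): centre of the underside of the arm's round foot (17 mm in diameter), 54 mm from the bore along -y, level with the hub's underside
- clamp_grip (a point): 40 mm above the foot's underside, inside the grip block over the foot: 18 mm wide in x, 26 mm in y, its flat sides run from 14 to 50 mm above the foot's underside, top at 54 mm
- thumb_screw: small thumb screw standing on its black head, 13 mm wide, 26 mm tall; leave alone
- blue_pen: blue pen lying on the table, 164 mm long; leave alone
- sliding_caliper: slide caliper lying behind the fixture, 225 mm long; leave alone
- test_disc: grey steel disc 60 mm in diameter, 14 mm tall; leave alone
Mind the look-alikes: they are no part of the job. Leave any blue or red look-alike of the barrel alone.

How it is judged (in metres and radians):
On the way, in this order (a step that is already met when the one before it is completed fails the run):
1. the barrel lies let go in the V on both strips, plain end against the stop (x of barrel_rear in the frame of fixture above 0.036 m and y of barrel_rear in the frame of fixture between -0.003 and 0.003 m and z of each of barrel_rear, barrel_lens in the frame of fixture below 0.053 m and y of barrel_lens in the frame of fixture between -0.004 and 0.004 m and contact force between barrel and strip_left above 0.3 N and contact force between barrel and strip_right above 0.3 N and contact force between the fingers and barrel below 0.2 N), for 0.2 s.
2. the clamping arm is on the square post, its foot over the barrel (z of clamp_arm in the frame of post_top below -0.008 m and x of clamp_arm in the frame of post_top between -0.004 and 0.004 m and y of clamp_arm in the frame of post_top between -0.004 and 0.004 m and y of clamp_foot in the frame of fixture between -0.008 and 0.008 m), for 0.1 s.
At the end, for the whole second after the job is handed in: Barrel in the V, both ends within 3 to 4 mm of its line and 3 mm of seated height, plain end under 4 mm from the stop; arm 20 mm down the post, tilt under 0.1 rad, foot within 8 mm of the axis; fingers hold it, pushing 7 to 40 N on the barrel, over 4 N on each strip; robot off the barrel (x of barrel_rear in the frame of fixture above 0.036 m and y of barrel_rear in the frame of fixture between -0.003 and 0.003 m and z of each of barrel_rear, barrel_lens in the frame of fixture below 0.053 m and y of barrel_lens in the frame of fixture between -0.004 and 0.004 m and linear speed of barrel below 0.02 m/s and z of clamp_arm in the frame of post_top below -0.02 m and x of clamp_arm in the frame of post_top between -0.004 and 0.004 m and y of clamp_arm in the frame of post_top between -0.004 and 0.004 m and y of clamp_foot in the frame of fixture between -0.008 and 0.008 m and angle between clamp_arm's own z axis and vertical below 0.1 rad and contact force between clamp_arm and barrel between 7 and 40 N and contact force between barrel and strip_left above 4 N and contact force between barrel and strip_right above 4 N and contact force between the fingers and clamp_arm above 2 N and contact force between the arm and barrel below 0.5 N); the arm keeps its last pose, push and grip.
It fails at once if the arm is pushed onto the barrel with more than 60 N (contact force between clamp_arm and barrel above 60 N).
It fails at once if a small thing lying about (thumb screw, pen, caliper, steel disc) is moved more than 20 mm (distance of any of thumb_screw, blue_pen, sliding_caliper, test_disc from where it was at the start of the episode above 0.02 m).
It also fails if it takes over 58 s, if anything falls off the work surface, if the arm or the gripper's body presses on something with over 40 N, if the wrist force passes 120 N, or if a joint passes its speed limit or range.

## Working session

There is one attempt and no reset: what is moved stays moved. The work goes in short steps, Python scripts to look and compute and a tool call to move; the robot and the scene stay as the last step left them, time stands still between calls to the robot, and variables do not carry over. Pictures are saved under pics/ and viewed, about 8 in all and at most 12, crops included, and the job is handed in when it is done.

Besides the shell and the picture viewer there is one more tool, called by a JSON object that holds its "fn" and its "kwargs". apply_moves: Moves the arm, as the interface text tells. Its arguments: {"type":"object","properties":{"rows":{"type":"array"},"force":{"type":"number"}},"required":["rows"]}

```bash
mkdir -p pics; ls; python3 - <<'E'
from workcell import sensors, vision, bot
import cv2, numpy as np
s=sensors.sense(); print(s['time'],s['position'],np.round(s['eef_rot'],3),s['opening'],bot.grasp_offset)
for n in ('scene','top'):
    im=vision.snapshot(n); cv2.imwrite(f'pics/{n}0.png',im[:,:,::-1]); m=vision.camera_model(n); print(n,m)
E
```

```text
pics
0.0 [190.13203938 647.05052578 230.2382862 ] [[-0.959  0.282 -0.   ]
 [ 0.282  0.959 -0.002]
 [-0.    -0.002 -1.   ]] 85.48459496150802 18.700000000000003
scene {'fov_y': 45.93458036195488, 'cx': 312.28444879762907, 'cy': 204.24471420226183, 'k1': -0.057741031228875396, 'view': array([[ 6.81380375e-01, -7.31659172e-01,  1.98907035e-02,
        -3.55775787e+02],
       [-3.02090714e-01, -3.05876674e-01, -9.02873558e-01,
         2.40710504e+02],
       [ 6.66679822e-01,  6.09191527e-01, -4.29445805e-01,
         1.00835765e+03],
       [ 0.00000000e+00,  0.00000000e+00,  0.00000000e+00,
         1.00000000e+00]])}
top {'fov_y': 43.07044882696061, 'cx': 307.6074820793317, 'cy': 193.08529740427574, 'k1': -0.12652720513007215, 'view': array([[ 1.07616475e-02, -9.99932440e-01, -4.39355383e-03,
        -1.93432164e+01],
       [-9.95761084e-01, -1.03151679e-02, -9.13972684e-02,
         5.12369808e+02],
       [ 9.13457733e-02,  5.35851511e-03, -9.95804818e-01,
         1.32945503e+03],
       [ 0.00000000e+00,  0.00000000e+00,  0.00000000e+00,
         1.00000000e+00]])}
```

View pics/scene0.png

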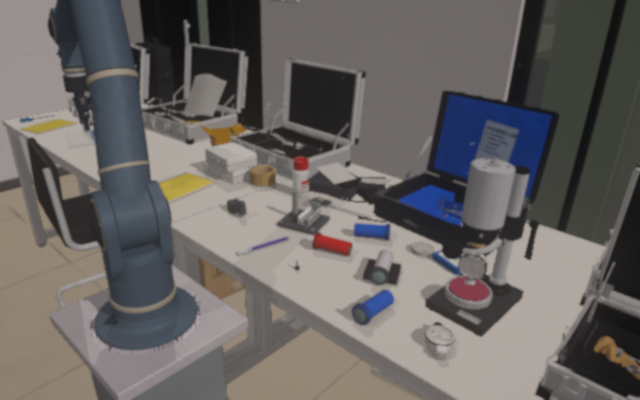

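View pics/top0.png

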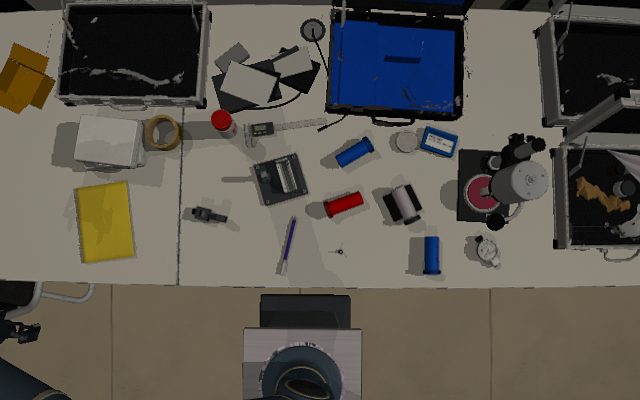

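The scene shows the grey barrel in foam at top (403,203) and scene (383,265). Blue look-alikes are at top (354,152) and (432,254), with a red one at (343,205). Only the grey one lies in dark foam and has a dark flange, so it fits the description. The fixture is at top (280,178) and the clamp arm at (209,214). Next I'll confirm this in enlarged crops.

```bash
cat > h.py <<'E'
import numpy as np, cv2
from workcell import sensors, vision, bot
def K(m,h=400):
    f=h/2/np.tan(np.radians(m['fov_y'])/2); return np.array([[f,0,m['cx']],[0,f,m['cy']],[0,0,1.]])
def D(m): return np.array([m['k1'],0,0,0,0.])
def proj(n,P):
    m=vision.camera_model(n); V=m['view']
    return cv2.projectPoints(np.atleast_2d(np.array(P,float)),cv2.Rodrigues(V[:3,:3])[0],V[:3,3],K(m),D(m))[0].reshape(-1,2)
def ray(n,uv):
    m=vision.camera_model(n); V=m['view']; R=V[:3,:3]
    q=cv2.undistortPoints(np.array(uv,float).reshape(-1,1,2),K(m),D(m)).reshape(-1,2)
    d=np.c_[q,np.ones(len(q))]@R; return -R.T@V[:3,3], d
def onz(n,uv,z):
    o,d=ray(n,uv); return o+d*((z-o[2])/d[:,2])[:,None]
def tri(uvs,uvt):
    (o1,d1),(o2,d2)=ray('scene',[uvs]),ray('top',[uvt]); d1,d2=d1[0],d2[0]
    st=np.linalg.lstsq(np.c_[d1,-d2],o2-o1,rcond=None)[0]; a,b=o1+d1*st[0],o2+d2*st[1]
    return (a+b)/2,np.linalg.norm(a-b)
E
python3 - <<'E'
import cv2, numpy as np
from h import *
t=cv2.imread('pics/top0.png'); s=cv2.imread('pics/scene0.png')
f=lambda im,x,y,w,h:cv2.resize(im[y:y+h,x:x+w],None,fx=8,fy=8,interpolation=cv2.INTER_CUBIC)
# top crops: fixture (245..315,140..215), barrel (375..430,170..235), arm(180..235,195..235)
A=f(t,245,142,50+20,70); B=f(t,378,172,50,35+35); 
im=np.hstack([f(t,248,144,68,70)]+[]) 
c=np.zeros((600,800,3),np.uint8)
a=f(t,248,145,66,65)[:, :]; c[:520,:528]=a
b=cv2.resize(t[180:230,378:428],None,fx=5.4,fy=5.4,interpolation=cv2.INTER_CUBIC); c[:270,530:800]=b
d=cv2.resize(t[195:235,185:235],None,fx=5.4,fy=5.4,interpolation=cv2.INTER_CUBIC); c[275:275+216,530:800]=d
c=np.clip(c.astype(float)*1.3,0,255).astype(np.uint8)
cv2.imwrite('pics/ctop.png',c)
e=np.zeros((600,800,3),np.uint8)
a=f(s,275,190,60,48); e[:384,:480]=a   # fixture scene
b=cv2.resize(s[240:290,358:408],None,fx=6,fy=6,interpolation=cv2.INTER_CUBIC); e[:300,485:785]=b
d=cv2.resize(s[190:225,215:257],None,fx=6,fy=6,interpolation=cv2.INTER_CUBIC); e[385:595,0:252]=d
cv2.imwrite('pics/cscene.png',np.clip(e*1.3,0,255).astype(np.uint8))
print(onz('top',[[403,203],[209,214],[280,178]],30))
E
```

```text
[[ 488.07449815 -268.12892517   30.        ]
 [ 453.31742525  247.91254      30.        ]
 [ 551.55710147   60.05392874   30.        ]]
```

View pics/ctop.png

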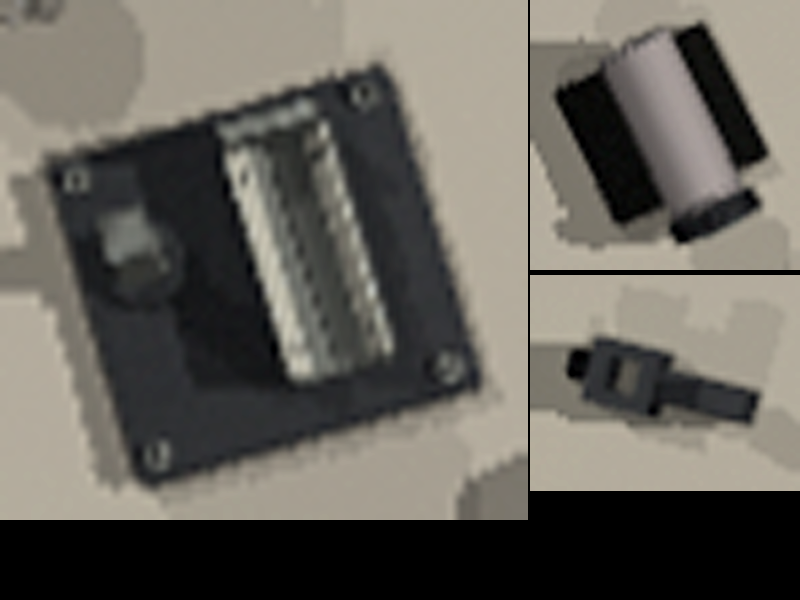

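View pics/cscene.png

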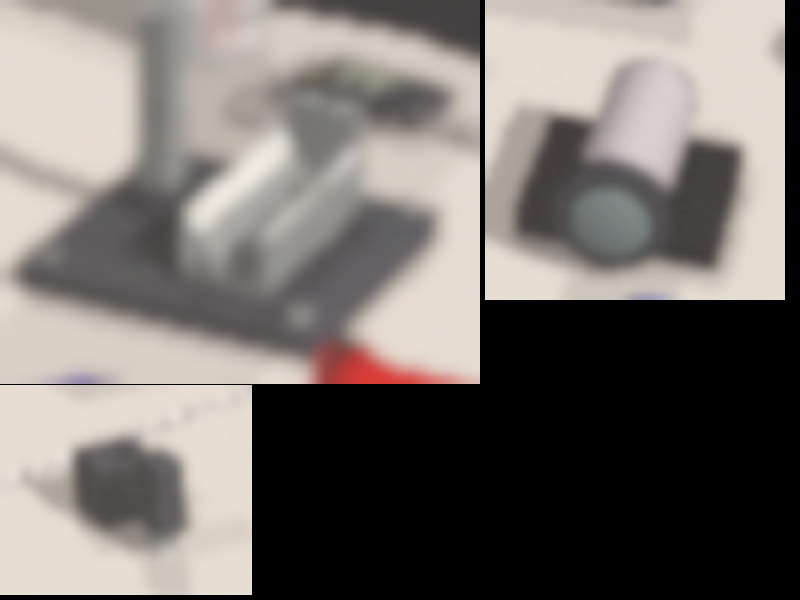

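The enlarged crop confirms it: the grey cylinder with a dark flange in dark foam is the barrel, with its lens end lower right at about top (411,220). In the fixture the stop is at the upper end (281,159) and the post top is at (263.6,174). The clamp arm's hub bore is at (203.5,214) and its grip block is to the right. Next I'll measure all of these.

```bash
cat > meas.py <<'E'
from h import *
def contour(im,box,fn,s=6):
    x0,y0,x1,y1=box; c=cv2.resize(im[y0:y1,x0:x1].astype(np.float32),None,fx=s,fy=s,interpolation=cv2.INTER_CUBIC)
    m=fn(c).astype(np.uint8); cs,_=cv2.findContours(m,cv2.RETR_EXTERNAL,cv2.CHAIN_APPROX_NONE)
    k=max(cs,key=cv2.contourArea).reshape(-1,2); return (k+.5)/s-.5+[x0,y0]
def rect(P):
    (c,wh,a)=cv2.minAreaRect(P[:,:2].astype(np.float32)); return np.round(c,1),np.round(wh,1),round(a,2)
E
python3 - <<'E'
from meas import *
t=cv2.imread('pics/top0.png'); 
g=lambda c:c.mean(2)
k=contour(t,(240,140,320,212),lambda c:g(c)<75)
print('plate',rect(onz('top',k,12)))
k=contour(t,(378,175,428,235),lambda c:g(c)>125*0+ (g(c)<0))if 0 else None
b=t[178:232,380:426].astype(int); 
# barrel: pinkish grey bright: R vs B difference vs table
for y in (190,200,210): print([tuple(t[y,x]) for x in range(384,424,3)])
k=contour(t,(378,178,428,232),lambda c:g(c)<70)
print('foam+flange hull z17',rect(onz('top',k,17)))
k=contour(t,(185,200,232,230),lambda c:g(c)<85)
print('arm hull z34',rect(onz('top',k,34)), k.min(0),k.max(0))
print('post',onz('top',[[263.6,174]],95),'bore',onz('top',[[203.5,214.1]],34))
E
```

```text
plate (array([551.3,  60.4]), array([119.8, 123.8]), 17.34)
[(np.uint8(83), np.uint8(91), np.uint8(95)), (np.uint8(79), np.uint8(88), np.uint8(91)), (np.uint8(69), np.uint8(76), np.uint8(80)), (np.uint8(63), np.uint8(64), np.uint8(66)), (np.uint8(95), np.uint8(97), np.uint8(103)), (np.uint8(111), np.uint8(113), np.uint8(120)), (np.uint8(119), np.uint8(121), np.uint8(128)), (np.uint8(94), np.uint8(96), np.uint8(102)), (np.uint8(10), np.uint8(12), np.uint8(11)), (np.uint8(10), np.uint8(13), np.uint8(11)), (np.uint8(101), np.uint8(112), np.uint8(117)), (np.uint8(121), np.uint8(133), np.uint8(139)), (np.uint8(121), np.uint8(133), np.uint8(139)), (np.uint8(121), np.uint8(133), np.uint8(138))]
[(np.uint8(0), np.uint8(0), np.uint8(0)), (np.uint8(8), np.uint8(9), np.uint8(10)), (np.uint8(8), np.uint8(10), np.uint8(9)), (np.uint8(4), np.uint8(6), np.uint8(5)), (np.uint8(64), np.uint8(66), np.uint8(70)), (np.uint8(81), np.uint8(81), np.uint8(87)), (np.uint8(107), np.uint8(109), np.uint8(115)), (np.uint8(118), np.uint8(119), np.uint8(127)), (np.uint8(114), np.uint8(116), np.uint8(123)), (np.uin
[... 428 characters left out ...]
(np.uint8(26), np.uint8(27), np.uint8(29)), (np.uint8(72), np.uint8(74), np.uint8(79)), (np.uint8(94), np.uint8(96), np.uint8(100)), (np.uint8(114), np.uint8(116), np.uint8(123)), (np.uint8(120), np.uint8(122), np.uint8(129)), (np.uint8(98), np.uint8(99), np.uint8(106)), (np.uint8(25), np.uint8(28), np.uint8(31)), (np.uint8(86), np.uint8(95), np.uint8(99)), (np.uint8(105), np.uint8(116), np.uint8(121))]
foam+flange hull z17 (array([ 470. , -256.9]), array([114.5,  61.3]), 45.85)
arm hull z34 (array([447.7, 248.7]), array([99.9, 39.9]), 76.83) [190.58333333 205.91666667] [227.25       222.58333333]
post [[553.50256888  97.98939484  95.        ]] bore [[452.67270322 261.86734983  34.        ]]
```

```bash
cat >> meas.py <<'E'
def sides(P,yaw,frac=.7):
    """fit the 4 sides of contour P (Nx3) in a frame turned by yaw; returns per-side offset, angle"""
    a=np.radians(yaw); R=np.array([[np.cos(a),np.sin(a)],[-np.sin(a),np.cos(a)]]); q=P[:,:2]@R.T
    c=(q.min(0)+q.max(0))/2; h=(q.max(0)-q.min(0))/2; out={}
    for ax in (0,1):
        for s in (1,-1):
            o=1-ax; sel=(abs(q[:,o]-c[o])<frac*h[o])&(abs(q[:,ax]-c[ax]-s*h[ax])<.25*h[ax])
            vx,vy,x0,y0=cv2.fitLine(q[sel].astype(np.float32),cv2.DIST_HUBER,0,.01,.01).ravel()
            d=(vx,vy)[ax]/(vx,vy)[o]; out['xy'[ax]+'+-'[s<0]]=((x0,y0)[ax]+d*(c[o]-(x0,y0)[o]), np.degrees(np.arctan(d))*(1 if ax==1 else -1)+yaw)
    return out,R
E
python3 - <<'E'
from meas import *
t=cv2.imread('pics/top0.png'); g=lambda c:c.mean(2)
print('cam',ray('top',[[300,200]])[0])
k=contour(t,(240,140,320,212),lambda c:g(c)<75); P=onz('top',k,12)
o,R=sides(P,16.5); print({a:np.round(b,2) for a,b in o.items()})
k=contour(t,(378,178,428,232),lambda c:(g(c)>40)&(c[...,0]/np.maximum(c[...,2],1)>.9)); P=onz('top',k,29)
r=rect(P); print('barrel',r)
o,R=sides(P,30); print({a:np.round(b,2) for a,b in o.items()})
m=t[195:233,184:234]; c=cv2.resize(m,None,fx=16,fy=15.8,interpolation=cv2.INTER_CUBIC); c=np.clip(c.astype(float)*2.5,0,255).astype(np.uint8)
cv2.imwrite('pics/arm.png',c)
E
```

```text
cam [ 388.96598296  -21.18063385 1370.62194096]
{'x+': array([603.58,  16.68]), 'x-': array([486.83,  17.38]), 'y+': array([-37.47,  17.26]), 'y-': array([-159.9,   17.5])}
barrel (array([ 488.3, -270.5]), array([93.3, 42.5]), 27.05)
{'x+': array([333.2 ,  29.24]), 'x-': array([243.68,  25.77]), 'y+': array([-459.6 ,   24.51]), 'y-': array([-498.51,   26.09])}
```

View pics/arm.png

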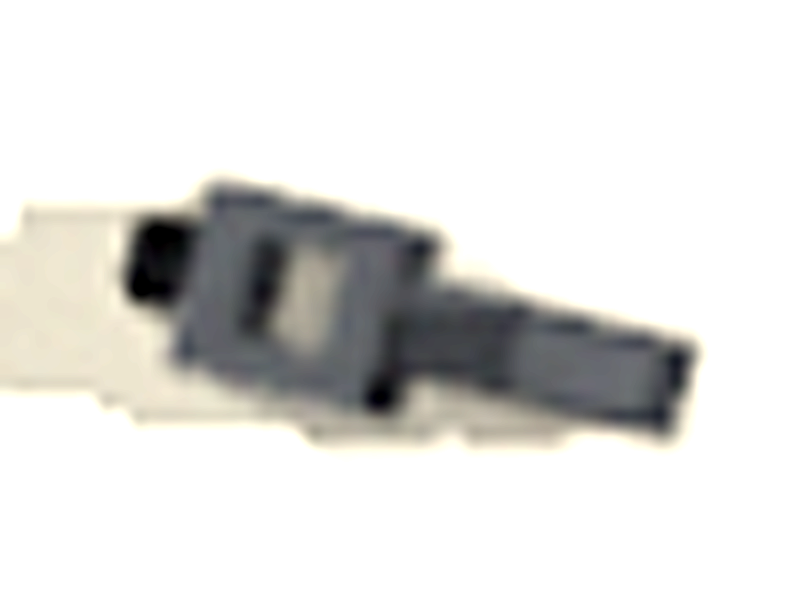

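Arm crop, in crop pixels: the hub's top face is centred at about (295,298), and the bore mouth agrees. The grip block's top runs from 515 to 665, centred at about (590,366). The black lock screw is at the left.

```bash
python3 - <<'E'
from meas import *
t=cv2.imread('pics/top0.png'); g=lambda c:c.mean(2)
k=contour(t,(240,140,320,212),lambda c:g(c)<75); P=onz('top',k,12)
o,R=sides(P,17.35); print({a:np.round(b,2) for a,b in o.items()})
c=np.array([(o['x+'][0]+o['x-'][0])/2,(o['y+'][0]+o['y-'][0])/2-17]); print('fix origin',R.T@c,'post pred',R.T@(c+[15,54]),'post px pred',proj('top',[[*(R.T@(c+[15,54])),95]]),proj('scene',[[*(R.T@(c+[15,54])),95]]))
k=contour(t,(378,178,428,232),lambda c:(g(c)>40)&(c[...,0]/np.maximum(c[...,2],1)>.9)); P=onz('top',k,29)
o,R=sides(P,25.5); print({a:np.round(b,2) for a,b in o.items()})
c=np.array([(o['x+'][0]+o['x-'][0])/2,(o['y+'][0]+o['y-'][0])/2]);print('barrel',R.T@c)
f=lambda u,v:[(u+.5)/16-.5+184,(v+.5)/15.8-.5+195]
h=onz('top',[f(295,298)],34)[0]; b=onz('top',[f(590,366)],54)[0]; d=b-h
print('bore',h,'block',b,'dist',np.hypot(*d[:2]),'yaw',np.degrees(np.arctan2(d[0],-d[1])))
# same edges
e=onz('top',[f(215,187),f(412,237),f(362,402),f(182,358)],34); print(e, [np.hypot(*(e[i]-e[i-1])[:2]) for i in range(4)]); d=e[1]-e[0];print(np.degrees(np.arctan2(d[0],-d[1])));d=e[2]-e[3];print(np.degrees(np.arctan2(d[0],-d[1])))
s=cv2.imread('pics/scene0.png'); print(proj('scene',[[*h[:2],34],[*b[:2],54],[*(R.T@c),48]]))
E
```

```text
{'x+': array([602.07,  16.69]), 'x-': array([485.3 ,  17.31]), 'y+': array([-45.54,  17.26]), 'y-': array([-167.97,   17.5 ])}
fix origin [555.85528283  44.0051727 ] post pred [554.06956762 100.02134198] post px pred [[262.80647575 173.77118242]] [[295.56353539 189.71777195]]
{'x+': array([370.13,  26.91]), 'x-': array([280.71,  23.11]), 'y+': array([-435.61,   25.18]), 'y-': array([-474.46,   26.14])}
barrel [ 489.62018678 -270.61209735]
bore [454.50096123 266.03494789  34.        ] block [442.88819426 212.77497554  54.        ] dist 54.51129251060274 yaw -12.300220828182855
[[473.03540718 280.0318706   34.        ]
 [465.00911212 246.67294129  34.        ]
 [437.17117439 254.31674539  34.        ]
 [444.16115259 284.75715335  34.        ]] [np.float64(29.258347100113284), np.float64(34.31092504660957), np.float64(28.86829607201042), np.float64(31.23264689684675)]
-13.528455911454062
-12.932534368707596
[[234.74910579 201.44714355]
 [242.55639121 201.93165114]
 [384.72270489 258.42692866]]
```

```bash
cat > plan.py <<'E'
from h import *
from scipy.spatial.transform import Rotation as Ro
def Rt(phi):
    a=np.radians(phi); return np.array([[-np.sin(a),np.cos(a),0],[np.cos(a),np.sin(a),0],[0,0,-1.]])
def plan(T):
    s=sensors.sense(); p,R=np.array(s['position']),np.array(s['eef_rot'])
    print('t %.2f pos %s phi %.2f tilt %.4f,%.4f F %s open %.1f'%(s['time'],np.round(p,1),np.degrees(np.arctan2(R[1,1],R[0,1])),R[0,2],R[1,2],np.round(s['force'],1),s['opening']))
    for x,y,z,phi in T:
        q=np.array([x,y,z]); Q=Rt(phi); d=R.T@(q-p); r=np.degrees(Ro.from_matrix(R.T@Q).as_rotvec())
        print(np.round(d,1),np.round(r,2),'|d|=%.0f'%np.linalg.norm(d)); p,R=q,Q
E
python3 - <<'E'
from plan import *
plan([(300,485,230,48),(410,320,230,22),(520,160,230,-4),(545,-15,230,-28),(510,-180,200,-50),(477,-276.6,130,-64.4)])
E
```

```text
t 0.10 pos [190.1 647.1 230.3] phi 73.62 tilt -0.0005,-0.0017 F [-0.9  0.2 -0. ] open 85.2
[-151.1 -124.6    0.6] [-1.000e-01  2.000e-02  2.562e+01] |d|=196
[-192.2  -49.     0. ] [ 0.  0. 26.] |d|=198
[-189.6   42.1    0. ] [ 0.  0. 26.] |d|=194
[-172.8   37.1    0. ] [ 0.  0. 24.] |d|=177
[-162.1   46.6   30. ] [ 0.  0. 22.] |d|=171
[-87.4  52.8  70. ] [ 0.   0.  14.4] |d|=124
```

{"fn": "apply_moves", "kwargs": {"rows": [{"jaw": 1, "xyz": [-30, -25, 0], "rot": [0, 0, 5]}, {"jaw": 1, "xyz": [-60, -50, 0], "rot": [0, 0, 10]}, {"jaw": 1, "xyz": [-90, -75, 0], "rot": [0, 0, 15]}, {"jaw": 1, "xyz": [-121, -100, 0], "rot": [0, 0, 20]}, {"jaw": 1, "xyz": [-151, -125, 0], "rot": [0, 0, 26]}], "force": 60}}

```text
time: 0.52
position: [300.7, 483.1, 230.9]
eef_rot: [[-0.736, 0.677, -0.0], [0.677, 0.736, -0.001], [-0.0, -0.001, -1.0]]
force: [0.1, -0.4, 0.5]
opening: 85.0
```

{"fn": "apply_moves", "kwargs": {"rows": [{"jaw": 1, "xyz": [-38, -10, 0], "rot": [0, 0, 5]}, {"jaw": 1, "xyz": [-77, -20, 0], "rot": [0, 0, 10]}, {"jaw": 1, "xyz": [-115, -30, 0], "rot": [0, 0, 15]}, {"jaw": 1, "xyz": [-154, -39, 0], "rot": [0, 0, 20]}, {"jaw": 1, "xyz": [-192, -49, 0], "rot": [0, 0, 26]}]}}

```text
time: 0.93
position: [409.4, 317.6, 231.2]
eef_rot: [[-0.364, 0.931, -0.0], [0.931, 0.364, 0.0], [0.0, -0.0, -1.0]]
force: [0.8, 0.2, 0.1]
opening: 85.5
```

{"fn": "apply_moves", "kwargs": {"rows": [{"jaw": 1, "xyz": [-38, 8, 0], "rot": [0, 0, 5]}, {"jaw": 1, "xyz": [-76, 17, 0], "rot": [0, 0, 10]}, {"jaw": 1, "xyz": [-114, 25, 0], "rot": [0, 0, 15]}, {"jaw": 1, "xyz": [-152, 34, 0], "rot": [0, 0, 20]}, {"jaw": 1, "xyz": [-190, 42, 0], "rot": [0, 0, 26]}]}}

```text
time: 1.35
position: [518.3, 156.7, 231.2]
eef_rot: [[0.081, 0.997, -0.0], [0.997, -0.081, 0.0], [0.0, -0.0, -1.0]]
force: [0.1, 1.1, -0.4]
opening: 85.8
```

{"fn": "apply_moves", "kwargs": {"rows": [{"jaw": 1, "xyz": [-35, 7, 0], "rot": [0, 0, 5]}, {"jaw": 1, "xyz": [-70, 15, 0], "rot": [0, 0, 10]}, {"jaw": 1, "xyz": [-104, 22, 0], "rot": [0, 0, 15]}, {"jaw": 1, "xyz": [-139, 30, 0], "rot": [0, 0, 20]}, {"jaw": 1, "xyz": [-173, 37, 0], "rot": [0, 0, 24]}]}}

```text
time: 1.77
position: [541.2, -18.7, 231.1]
eef_rot: [[0.479, 0.878, -0.0], [0.878, -0.479, 0.0], [-0.0, -0.0, -1.0]]
force: [0.6, -0.6, -1.0]
opening: 85.2
```

{"fn": "apply_moves", "kwargs": {"rows": [{"jaw": 1, "xyz": [-33, 9, 6], "rot": [0, 0, 5]}, {"jaw": 1, "xyz": [-66, 18, 12], "rot": [0, 0, 9]}, {"jaw": 1, "xyz": [-98, 28, 18], "rot": [0, 0, 14]}, {"jaw": 1, "xyz": [-130, 37, 24], "rot": [0, 0, 18]}, {"jaw": 1, "xyz": [-162, 47, 30], "rot": [0, 0, 22]}]}}

```text
time: 2.18
position: [504.9, -183.0, 200.8]
eef_rot: [[0.772, 0.635, -0.0], [0.635, -0.772, 0.001], [0.0, -0.001, -1.0]]
force: [0.0, 0.0, 1.0]
opening: 85.5
```

{"fn": "apply_moves", "kwargs": {"rows": [{"jaw": 1, "xyz": [-25, 16, 15], "rot": [0, 0, 4]}, {"jaw": 1, "xyz": [-50, 31, 35], "rot": [0, 0, 8]}, {"jaw": 1, "xyz": [-75, 46, 60], "rot": [0, 0, 12]}, {"jaw": 1, "xyz": [-87, 53, 70], "rot": [0, 0, 14.4]}, {"jaw": 1, "xyz": [-87, 53, 70], "rot": [0, 0, 14.4]}]}}

```text
time: 2.6
position: [468.8, -280.9, 128.9]
eef_rot: [[0.908, 0.419, -0.006], [0.419, -0.908, -0.0], [-0.005, -0.002, -1.0]]
force: [0.1, 0.9, -0.1]
opening: 85.2
```

```bash
python3 - <<'E'
from plan import *
plan([(477,-276.6,20,-64.4)])
s=vision.snapshot('scene')[:,:,::-1]; t=vision.snapshot('top')[:,:,::-1]
c=np.zeros((600,800,3),np.uint8)
a=cv2.resize(s[170:300,310:450],None,fx=4,fy=4,interpolation=cv2.INTER_CUBIC); c[:520,:560]=a
a=cv2.resize(t[165:235,360:420],None,fx=4,fy=4,interpolation=cv2.INTER_CUBIC); c[:280,560:800]=a
cv2.imwrite('pics/appr.png',c)
E
```

```text
t 2.60 pos [ 468.8 -280.9  128.9] phi -65.21 tilt -0.0058,-0.0003 F [ 0.1  0.9 -0.1] open 85.2
[  9.8  -0.2 108.8] [-0.13  0.31 -0.81] |d|=109
```

View pics/appr.png

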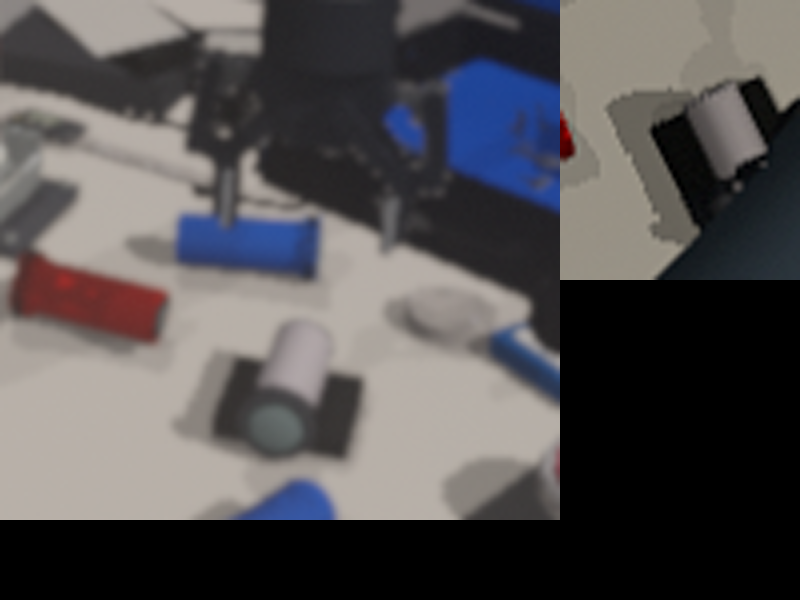

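The picture shows the open fingers above the barrel, with tips at scene px (367,226) and (407,232). I'll check these against the kinematics.

```bash
python3 - <<'E'
from plan import *
s=sensors.sense(); p=np.array(s['position']);R=np.array(s['eef_rot'])
print(proj('scene',[p+R@[0,y,-13] for y in (45,-45)]))
plan([(477,-276.6,60,-64.4),(477,-276.6,20,-64.4)])
E
```

```text
[[406.09085853 230.33011327]
 [367.60081531 224.07816735]]
t 2.70 pos [ 472.4 -278.   130.9] phi -64.79 tilt -0.0011,0.0006 F [ 0.1 -0.2  0.1] open 85.2
[ 4.8  0.8 70.9] [-0.06  0.04 -0.39] |d|=71
[ 0.  0. 40.] [0. 0. 0.] |d|=40
```

{"fn": "apply_moves", "kwargs": {"rows": [{"jaw": 1, "xyz": [4.5, 1, 25], "rot": [0, 0, -0.4]}, {"jaw": 1, "xyz": [4.5, 1, 50], "rot": [0, 0, -0.4]}, {"jaw": 1, "xyz": [4.5, 1, 70], "rot": [0, 0, -0.4]}, {"jaw": 1, "xyz": [4.5, 1, 70], "rot": [0, 0, -0.4]}, {"jaw": 1, "xyz": [4.5, 1, 70], "rot": [0, 0, -0.4]}]}}

```text
time: 3.12
position: [478.0, -275.7, 61.5]
eef_rot: [[0.9, 0.435, -0.0], [0.435, -0.9, 0.001], [0.0, -0.001, -1.0]]
force: [-0.1, 0.9, 0.2]
opening: 85.7
```

```bash
python3 - <<'E'
from plan import *
plan([(477,-276.6,20,-64.4)])
E
```

```text
t 3.12 pos [ 478.  -275.7   61.5] phi -64.21 tilt -0.0002,0.0010 F [-0.1  0.9  0.2] open 85.7
[-1.3  0.5 41.5] [-0.06 -0.01  0.19] |d|=42
```

{"fn": "apply_moves", "kwargs": {"rows": [{"jaw": 1, "xyz": [-1, 0, 20], "rot": [0, 0, 0]}, {"jaw": 1, "xyz": [-1, 0, 41], "rot": [0, 0, 0]}, {"jaw": 1, "xyz": [-1, 0, 41], "rot": [0, 0, 0]}, {"jaw": 0.2, "xyz": [-1, 0, 41], "rot": [0, 0, 0]}, {"jaw": -1, "xyz": [-1, 0, 41], "rot": [0, 0, 0]}]}}

```text
time: 3.53
position: [477.6, -278.0, 22.1]
eef_rot: [[0.901, 0.433, 0.003], [0.433, -0.901, -0.001], [0.002, 0.002, -1.0]]
force: [-0.5, -0.7, -0.4]
opening: 63.8
```

{"fn": "apply_moves", "kwargs": {"rows": [{"jaw": -1, "xyz": [0, 0, 0], "rot": [0, 0, 0]}, {"jaw": -1, "xyz": [0, 0, 0], "rot": [0, 0, 0]}, {"jaw": -1, "xyz": [0, 0, 0], "rot": [0, 0, 0]}, {"jaw": -1, "xyz": [0, 0, 0], "rot": [0, 0, 0]}, {"jaw": -1, "xyz": [0, 0, 0], "rot": [0, 0, 0]}]}}

```text
time: 3.95
position: [475.9, -275.2, 21.6]
eef_rot: [[0.901, 0.433, -0.001], [0.433, -0.901, 0.005], [0.002, -0.005, -1.0]]
force: [-3.0, 6.4, 11.0]
opening: 36.2
```

{"fn": "apply_moves", "kwargs": {"rows": [{"jaw": -1, "xyz": [0, 0, 0], "rot": [0, 0, 0]}, {"jaw": -1, "xyz": [0, 0, 0], "rot": [0, 0, 0]}]}}

```text
time: 4.12
position: [475.9, -275.3, 21.6]
eef_rot: [[0.901, 0.433, -0.001], [0.433, -0.901, 0.005], [0.002, -0.005, -1.0]]
force: [-3.9, 5.8, 10.7]
opening: 35.9
```

{"fn": "apply_moves", "kwargs": {"rows": [{"jaw": -1, "xyz": [0, 0, -5], "rot": [0, 0, 0]}, {"jaw": -1, "xyz": [0, 0, -25], "rot": [0, 0, 0]}, {"jaw": -1, "xyz": [0, 0, -60], "rot": [0, 0, 0]}, {"jaw": -1, "xyz": [0, 0, -100], "rot": [0, 0, 0]}, {"jaw": -1, "xyz": [0, 0, -110], "rot": [0, 0, 0]}]}}

```text
time: 4.53
position: [478.7, -280.2, 135.8]
eef_rot: [[0.902, 0.431, 0.009], [0.432, -0.902, -0.005], [0.006, 0.008, -1.0]]
force: [1.4, -1.4, -2.3]
opening: 36.1
```

{"fn": "apply_moves", "kwargs": {"rows": [{"jaw": -1, "xyz": [0, 0, 0], "rot": [0, 0, 0]}, {"jaw": -1, "xyz": [0, 0, 0], "rot": [0, 0, 0]}]}}

```text
time: 4.7
position: [476.2, -277.1, 130.3]
eef_rot: [[0.901, 0.433, 0.001], [0.433, -0.901, 0.0], [0.001, -0.0, -1.0]]
force: [-0.7, 0.8, -2.4]
opening: 35.7
```

```bash
python3 - <<'E'
from plan import *
plan([(505,-120,130,-68),(533.6,37,130,-72.65)])
E
```

```text
t 4.70 pos [ 476.2 -277.1  130.3] phi -64.35 tilt 0.0007,0.0004 F [-0.7  0.8 -2.4] open 35.7
[  94.  -129.2    0.3] [-0.   -0.05  3.65] |d|=160
[  85.3 -134.9    0. ] [0.   0.   4.65] |d|=160
```

{"fn": "apply_moves", "kwargs": {"rows": [{"jaw": -1, "xyz": [15, -20, 0], "rot": [0, 0, 0.7]}, {"jaw": -1, "xyz": [37, -51, 0], "rot": [0, 0, 1.4]}, {"jaw": -1, "xyz": [59, -81, 0], "rot": [0, 0, 2.1]}, {"jaw": -1, "xyz": [80, -110, 0], "rot": [0, 0, 2.8]}, {"jaw": -1, "xyz": [94, -129, 0], "rot": [0, 0, 3.6]}]}}

```text
time: 5.12
position: [504.0, -116.0, 127.7]
eef_rot: [[0.926, 0.378, -0.005], [0.378, -0.926, 0.002], [-0.004, -0.004, -1.0]]
force: [0.2, 0.1, -2.3]
opening: 35.8
```

{"fn": "apply_moves", "kwargs": {"rows": [{"jaw": -1, "xyz": [18, -28, 0], "rot": [0, 0, 1]}, {"jaw": -1, "xyz": [38, -60, 0], "rot": [0, 0, 2]}, {"jaw": -1, "xyz": [58, -92, 0], "rot": [0, 0, 3]}, {"jaw": -1, "xyz": [76, -120, 0], "rot": [0, 0, 4]}, {"jaw": -1, "xyz": [85, -135, 0], "rot": [0, 0, 4.7]}]}}

```text
time: 5.53
position: [532.3, 41.9, 127.7]
eef_rot: [[0.953, 0.303, -0.004], [0.303, -0.953, 0.001], [-0.004, -0.002, -1.0]]
force: [-0.1, 0.7, -2.0]
opening: 35.8
```

{"fn": "apply_moves", "kwargs": {"rows": [{"jaw": -1, "xyz": [0, 0, 15], "rot": [0, 0, 0]}, {"jaw": -1, "xyz": [0, 0, 30], "rot": [0, 0, 0]}, {"jaw": -1, "xyz": [0, 0, 50], "rot": [0, 0, 0]}, {"jaw": -1, "xyz": [0, 0, 60], "rot": [0, 0, 0]}, {"jaw": -1, "xyz": [0, 0, 60], "rot": [0, 0, 0]}]}}

```text
time: 5.95
position: [530.2, 36.3, 66.7]
eef_rot: [[0.955, 0.298, -0.008], [0.298, -0.955, -0.002], [-0.008, -0.001, -1.0]]
force: [-0.3, -0.1, -1.5]
opening: 35.9
```

{"fn": "apply_moves", "kwargs": {"rows": [{"jaw": -1, "xyz": [0, 0, 0], "rot": [0, 0, 0]}, {"jaw": -1, "xyz": [0, 0, 0], "rot": [0, 0, 0]}]}}

```text
time: 6.12
position: [533.6, 36.1, 70.4]
eef_rot: [[0.955, 0.297, 0.0], [0.297, -0.955, -0.0], [0.0, 0.0, -1.0]]
force: [0.6, -0.1, -0.9]
opening: 35.6
```

```bash
python3 - <<'E'
from plan import *
plan([(533.6,37,44,-72.65)])
s=vision.snapshot('scene')[:,:,::-1]; t=vision.snapshot('top')[:,:,::-1]
cv2.imwrite('pics/s1.png',s);cv2.imwrite('pics/t1.png',t)
c=np.zeros((600,800,3),np.uint8)
a=cv2.resize(s[155:245,265:345],None,fx=6,fy=6,interpolation=cv2.INTER_CUBIC); c[:540,:480]=a
a=cv2.resize(t[140:215,245:325],None,fx=4,fy=4,interpolation=cv2.INTER_CUBIC); c[:300,480:800]=a
cv2.imwrite('pics/over.png',np.clip(c*1.4,0,255).astype(np.uint8))
E
```

```text
t 6.12 pos [533.6  36.1  70.4] phi -72.71 tilt 0.0002,-0.0002 F [ 0.6 -0.1 -0.9] open 35.6
[ 0.3 -0.9 26.4] [ 0.02 -0.01 -0.06] |d|=26
```

View pics/over.png

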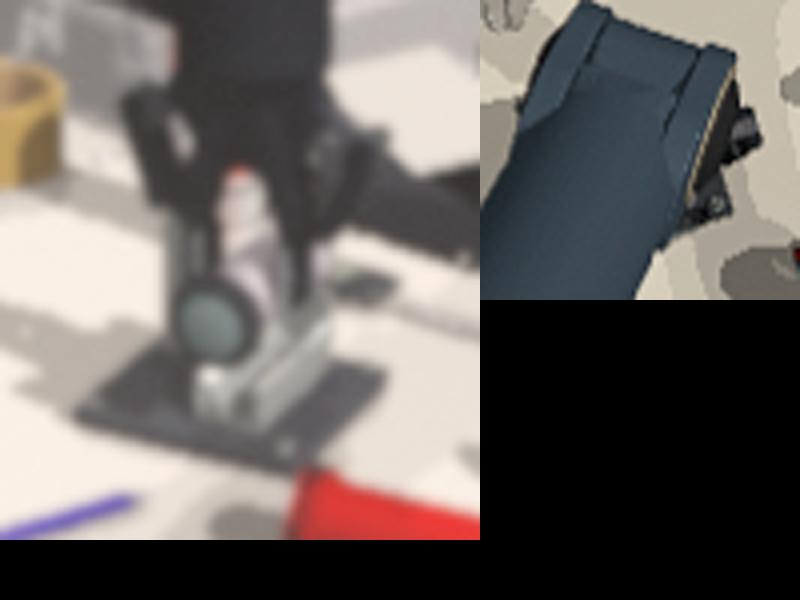

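The barrel hangs level over the V, with its lens face centred at scene px (300.5,208.3) and the V front below it at about (303,220).

```bash
python3 - <<'E'
from plan import *
print(proj('scene',[[493.9,23.7,77.8]]))
X=np.array([.9545,.2982]);Y=np.array([-.2982,.9545]);O=np.array([555.9,44.0])
for n,f in {'Vl':(-40,17,39),'Vr':(-40,-17,39),'pl-':(-58,-44,12),'pl+':(-58,78,12),'stopL':(40,16.5,54),'stopR':(40,-16.5,54),'plR':(58,-44,12)}.items():
    q=proj('scene',[[*(O+f[0]*X+f[1]*Y),f[2]]])[0]; print(n,q.round(1),'crop',((q-[265,155])*6).round())
E
```

```text
[[299.74682121 209.26016686]]
Vl [298.1 216.7] crop [198. 370.]
Vr [308.7 219.2] crop [262. 385.]
pl- [314.3 232.3] crop [296. 464.]
pl+ [276.7 222.9] crop [ 70. 408.]
stopL [310.4 201.6] crop [272. 280.]
stopR [320.3 203.8] crop [332. 293.]
plR [330.7 215.9] crop [394. 365.]
```

{"fn": "apply_moves", "kwargs": {"rows": [{"jaw": -1, "xyz": [0, -1, 12], "rot": [0, 0, 0]}, {"jaw": -1, "xyz": [0, -1, 20], "rot": [0, 0, 0]}, {"jaw": -1, "xyz": [0, -1, 24], "rot": [0, 0, 0]}, {"jaw": -1, "xyz": [0, -1, 26], "rot": [0, 0, 0]}, {"jaw": -1, "xyz": [0, -1, 26], "rot": [0, 0, 0]}]}}

```text
time: 6.63
position: [532.6, 37.7, 43.7]
eef_rot: [[0.955, 0.298, -0.001], [0.298, -0.955, 0.0], [-0.001, -0.001, -1.0]]
force: [-0.5, 0.7, -1.5]
opening: 36.0
```

{"fn": "apply_moves", "kwargs": {"rows": [{"jaw": -1, "xyz": [0, 0, 0], "rot": [0, 0, 0]}, {"jaw": -1, "xyz": [0, 0, 0], "rot": [0, 0, 0]}]}}

```text
time: 6.8
position: [533.3, 37.3, 44.4]
eef_rot: [[0.955, 0.298, 0.001], [0.298, -0.955, -0.0], [0.0, 0.0, -1.0]]
force: [-0.2, 0.0, -2.5]
opening: 35.9
```

{"fn": "apply_moves", "kwargs": {"rows": [{"jaw": -1, "xyz": [1, 0, 0], "rot": [0, 0, 0]}, {"jaw": -1, "xyz": [2, 0, 0], "rot": [0, 0, 0]}, {"jaw": -1, "xyz": [3, 0, 0], "rot": [0, 0, 0]}, {"jaw": -1, "xyz": [3, 0, 0], "rot": [0, 0, 0]}]}}

```text
time: 7.13
position: [536.4, 38.4, 44.4]
eef_rot: [[0.955, 0.298, 0.001], [0.298, -0.955, 0.0], [0.001, 0.0, -1.0]]
force: [-0.2, -0.7, -1.3]
opening: 35.9
```

{"fn": "apply_moves", "kwargs": {"rows": [{"jaw": -1, "xyz": [1, 0, 0], "rot": [0, 0, 0]}, {"jaw": -1, "xyz": [1, 0, 0], "rot": [0, 0, 0]}, {"jaw": -1, "xyz": [1, 0, 0], "rot": [0, 0, 0]}]}}

```text
time: 7.38
position: [536.9, 38.7, 44.3]
eef_rot: [[0.955, 0.298, 0.0], [0.298, -0.955, 0.0], [0.0, -0.0, -1.0]]
force: [-0.4, -0.1, -1.0]
opening: 35.7
```

{"fn": "apply_moves", "kwargs": {"rows": [{"jaw": -1, "xyz": [1, 0, 0], "rot": [0, 0, 0]}, {"jaw": -1, "xyz": [1, 0, 0], "rot": [0, 0, 0]}, {"jaw": -1, "xyz": [1, 0, 0], "rot": [0, 0, 0]}]}}

```text
time: 7.63
position: [537.9, 38.9, 44.3]
eef_rot: [[0.955, 0.298, -0.0], [0.298, -0.955, 0.0], [0.0, -0.0, -1.0]]
force: [0.7, 0.9, -3.1]
opening: 36.0
```

{"fn": "apply_moves", "kwargs": {"rows": [{"jaw": -1, "xyz": [1, 0, 0], "rot": [0, 0, 0]}, {"jaw": -1, "xyz": [1, 0, 0], "rot": [0, 0, 0]}, {"jaw": -1, "xyz": [1, 0, 0], "rot": [0, 0, 0]}]}}

```text
time: 7.88
position: [538.5, 39.2, 44.2]
eef_rot: [[0.955, 0.298, -0.001], [0.298, -0.955, 0.0], [-0.001, -0.0, -1.0]]
force: [-1.5, -0.6, -2.3]
opening: 35.8
```

{"fn": "apply_moves", "kwargs": {"rows": [{"jaw": -1, "xyz": [1, 0, 0], "rot": [0, 0, 0]}, {"jaw": -1, "xyz": [1, 0, 0], "rot": [0, 0, 0]}, {"jaw": -1, "xyz": [1, 0, 0], "rot": [0, 0, 0]}]}}

```text
time: 8.13
position: [538.5, 39.2, 44.0]
eef_rot: [[0.955, 0.297, -0.003], [0.297, -0.955, 0.0], [-0.002, -0.001, -1.0]]
force: [-5.2, -1.0, 0.8]
opening: 35.6
```

{"fn": "apply_moves", "kwargs": {"rows": [{"jaw": -1, "xyz": [-0.7, 0, 0.5], "rot": [0, 0, 0]}, {"jaw": -1, "xyz": [-0.7, 0, 1], "rot": [0, 0, 0]}, {"jaw": -1, "xyz": [-0.7, 0, 1], "rot": [0, 0, 0]}]}}

```text
time: 8.38
position: [538.5, 39.4, 43.7]
eef_rot: [[0.955, 0.297, -0.001], [0.297, -0.955, 0.001], [-0.001, -0.002, -1.0]]
force: [-7.0, -0.8, 6.6]
opening: 36.4
```

{"fn": "apply_moves", "kwargs": {"rows": [{"jaw": -1, "xyz": [0, 0, 0.5], "rot": [0, 0, 0]}, {"jaw": -1, "xyz": [0, 0, 1], "rot": [0, 0, 0]}, {"jaw": -1, "xyz": [0, 0, 1], "rot": [0, 0, 0]}]}}

```text
time: 8.63
position: [538.4, 39.6, 43.5]
eef_rot: [[0.955, 0.297, -0.002], [0.297, -0.955, 0.002], [-0.001, -0.003, -1.0]]
force: [-9.0, 0.5, 14.2]
opening: 35.8
```

{"fn": "apply_moves", "kwargs": {"rows": [{"jaw": -0.05, "xyz": [0, 0, -0.5], "rot": [0, 0, 0]}, {"jaw": 0.0, "xyz": [0, 0, -1], "rot": [0, 0, 0]}, {"jaw": 0.1, "xyz": [0, 0, -1], "rot": [0, 0, 0]}, {"jaw": 0.15, "xyz": [0, 0, -1], "rot": [0, 0, 0]}, {"jaw": 0.15, "xyz": [0, 0, -1], "rot": [0, 0, 0]}]}}

```text
time: 9.05
position: [539.7, 39.4, 43.4]
eef_rot: [[0.955, 0.298, 0.001], [0.298, -0.955, -0.0], [0.001, 0.0, -1.0]]
force: [0.3, -0.3, 0.3]
opening: 49.4
```

```bash
python3 - <<'E'
from plan import *
plan([(540,39.5,130,-72.65)])
s=vision.snapshot('scene')[:,:,::-1]
c=cv2.resize(s[155:245,265:345],None,fx=6,fy=6,interpolation=cv2.INTER_CUBIC)
cv2.imwrite('pics/rel.png',np.clip(c*1.4,0,255).astype(np.uint8))
E
```

```text
t 9.05 pos [539.7  39.4  43.4] phi -72.66 tilt 0.0012,-0.0001 F [ 0.3 -0.3  0.3] open 49.4
[  0.4   0.  -86.6] [ 0.03 -0.06 -0.01] |d|=87
```

View pics/rel.png

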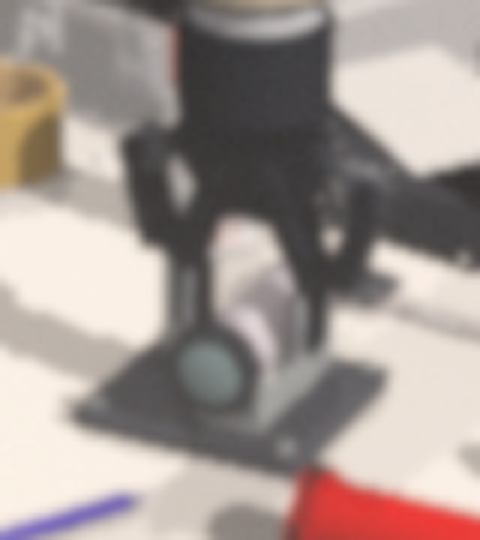

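The barrel sits in the V with the fingers off it, and the wrist force is about 0. The lens face is centred at about scene (300.5,216.7). Next I'll lift and move to the clamp arm.

{"fn": "apply_moves", "kwargs": {"rows": [{"jaw": 0.15, "xyz": [0, 0, -10], "rot": [0, 0, 0]}, {"jaw": 0.15, "xyz": [0, 0, -35], "rot": [0, 0, 0]}, {"jaw": 0.3, "xyz": [0, 0, -70], "rot": [0, 0, 0]}, {"jaw": 1, "xyz": [0, 0, -105], "rot": [0, 0, 0]}, {"jaw": 1, "xyz": [0, 0, -110], "rot": [0, 0, 0]}]}}

```text
time: 9.52
position: [542.8, 38.6, 159.1]
eef_rot: [[0.955, 0.297, 0.01], [0.297, -0.955, 0.002], [0.01, 0.001, -1.0]]
force: [0.9, -0.3, 0.4]
opening: 77.5
```

```bash
python3 - <<'E'
from plan import *
plan([(500,110,153,-44),(443,213.8,120,-12.9)])
E
```

```text
t 9.52 pos [542.8  38.6 159.1] phi -72.73 tilt 0.0100,0.0019 F [ 0.9 -0.3  0.4] open 77.5
[-19.7 -80.9   5.8] [  0.21  -0.55 -28.73] |d|=83
[  35.1 -113.1   33. ] [  0.    0.  -31.1] |d|=123
```

{"fn": "apply_moves", "kwargs": {"rows": [{"jaw": 1, "xyz": [-3, -16, 0], "rot": [0, 0, -5]}, {"jaw": 1, "xyz": [-7, -32, 0], "rot": [0, 0, -11]}, {"jaw": 1, "xyz": [-10, -48, 0], "rot": [0, 0, -17]}, {"jaw": 1, "xyz": [-14, -64, 0], "rot": [0, 0, -23]}, {"jaw": 1, "xyz": [-17, -79, 0], "rot": [0, 0, -29]}]}}

```text
time: 9.93
position: [498.8, 110.3, 153.7]
eef_rot: [[0.687, 0.727, 0.0], [0.727, -0.687, 0.0], [0.001, -0.0, -1.0]]
force: [0.4, -0.4, -0.6]
opening: 85.4
```

{"fn": "apply_moves", "kwargs": {"rows": [{"jaw": 1, "xyz": [7, -23, 6], "rot": [0, 0, -6]}, {"jaw": 1, "xyz": [14, -46, 12], "rot": [0, 0, -13]}, {"jaw": 1, "xyz": [22, -70, 20], "rot": [0, 0, -20]}, {"jaw": 1, "xyz": [30, -95, 28], "rot": [0, 0, -26]}, {"jaw": 1, "xyz": [35, -113, 33], "rot": [0, 0, -31]}]}}

```text
time: 10.35
position: [440.4, 214.9, 120.0]
eef_rot: [[0.213, 0.977, -0.0], [0.977, -0.213, 0.001], [0.001, -0.001, -1.0]]
force: [-0.0, -0.2, 0.2]
opening: 85.1
```

{"fn": "apply_moves", "kwargs": {"rows": [{"jaw": 1, "xyz": [0, 0, 0], "rot": [0, 0, 0]}, {"jaw": 1, "xyz": [0, 0, 0], "rot": [0, 0, 0]}, {"jaw": 1, "xyz": [0, 0, 0], "rot": [0, 0, 0]}]}}

```text
time: 10.6
position: [442.5, 212.2, 120.8]
eef_rot: [[0.222, 0.975, 0.001], [0.975, -0.222, -0.0], [0.0, 0.001, -1.0]]
force: [-0.0, 0.6, 0.3]
opening: 85.5
```

```bash
python3 - <<'E'
from plan import *
plan([(442.7,213.8,70,-12.9)])
E
```

```text
t 10.60 pos [442.5 212.2 120.8] phi -12.81 tilt 0.0011,-0.0000 F [-0.   0.6  0.3] open 85.5
[ 1.6 -0.2 50.8] [ 0.06 -0.01  0.09] |d|=51
```

{"fn": "apply_moves", "kwargs": {"rows": [{"jaw": 1, "xyz": [1.6, 0, 20], "rot": [0, 0, 0]}, {"jaw": 1, "xyz": [1.6, 0, 45], "rot": [0, 0, 0]}, {"jaw": 1, "xyz": [1.6, 0, 70], "rot": [0, 0, 0]}, {"jaw": 1, "xyz": [1.6, 0, 70], "rot": [0, 0, 0]}, {"jaw": 1, "xyz": [1.6, 0, 70], "rot": [0, 0, 0]}], "force": 80}}

```text
time: 11.02
position: [442.4, 213.0, 50.1]
eef_rot: [[0.222, 0.975, -0.001], [0.975, -0.222, -0.002], [-0.002, -0.001, -1.0]]
force: [1.6, -0.2, 0.2]
opening: 85.5
```

```bash
python3 - <<'E'
from plan import *
from meas import *
plan([(442.7,213.8,21,-12.9)])
s=vision.snapshot('scene')[:,:,::-1]; t=vision.snapshot('top')[:,:,::-1]; cv2.imwrite('pics/t2.png',t); cv2.imwrite('pics/s2.png',s)
c=np.zeros((600,800,3),np.uint8)
a=cv2.resize(s[150:235,205:275],None,fx=6,fy=6,interpolation=cv2.INTER_CUBIC); c[:510,:420]=a
a=cv2.resize(t[145:210,250:312],None,fx=6,fy=6,interpolation=cv2.INTER_CUBIC); c[:390,425:797]=a
cv2.imwrite('pics/pre.png',np.clip(c*1.4,0,255).astype(np.uint8))
E
```

```text
t 11.02 pos [442.4 213.   50.1] phi -12.85 tilt -0.0012,-0.0018 F [ 1.6 -0.2  0.2] open 85.5
[ 0.9  0.1 29.1] [-0.04  0.12  0.05] |d|=29
```

View pics/pre.png

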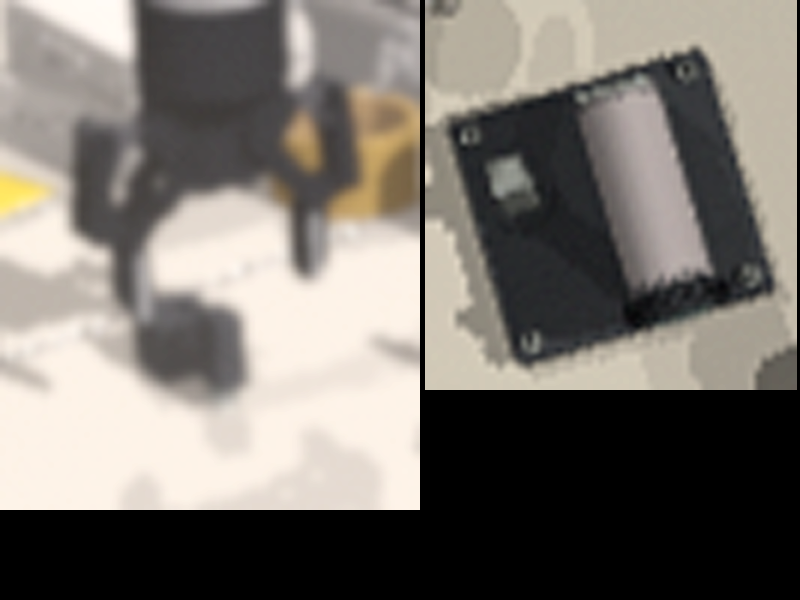

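Left crop: the grip block, at about crop (215,345), is between the open fingers. Right crop: the barrel lies along the V, its rear end at the stop (crop 620,90) and its flange beyond the other end. Next I'll descend and grip.

{"fn": "apply_moves", "kwargs": {"rows": [{"jaw": 1, "xyz": [0.5, 0, 15], "rot": [0, 0, 0]}, {"jaw": 1, "xyz": [0.5, 0, 29], "rot": [0, 0, 0]}, {"jaw": 1, "xyz": [0.5, 0, 29], "rot": [0, 0, 0]}, {"jaw": 0, "xyz": [0.5, 0, 29], "rot": [0, 0, 0]}, {"jaw": -0.3, "xyz": [0.5, 0, 29], "rot": [0, 0, 0]}]}}

```text
time: 11.53
position: [443.2, 215.3, 22.6]
eef_rot: [[0.22, 0.976, 0.002], [0.976, -0.22, 0.001], [0.002, 0.002, -1.0]]
force: [0.0, -0.3, 0.7]
opening: 63.8
```

{"fn": "apply_moves", "kwargs": {"rows": [{"jaw": -1, "xyz": [0, 0, 0], "rot": [0, 0, 0]}, {"jaw": -1, "xyz": [0, 0, 0], "rot": [0, 0, 0]}, {"jaw": -1, "xyz": [0, 0, 0], "rot": [0, 0, 0]}, {"jaw": -1, "xyz": [0, 0, 0], "rot": [0, 0, 0]}, {"jaw": -1, "xyz": [0, 0, 0], "rot": [0, 0, 0]}]}}

```text
time: 11.95
position: [442.7, 215.3, 22.0]
eef_rot: [[0.219, 0.976, 0.001], [0.976, -0.219, 0.001], [0.001, 0.001, -1.0]]
force: [-1.2, -0.5, 6.0]
opening: 17.1
```

{"fn": "apply_moves", "kwargs": {"rows": [{"jaw": -1, "xyz": [0, 0, 0], "rot": [0, 0, 0]}, {"jaw": -1, "xyz": [0, 0, 0], "rot": [0, 0, 0]}]}}

```text
time: 12.12
position: [442.6, 215.3, 21.9]
eef_rot: [[0.219, 0.976, 0.001], [0.976, -0.219, 0.001], [0.001, 0.0, -1.0]]
force: [-0.9, 1.4, 5.8]
opening: 17.4
```

```bash
python3 - <<'E'
from plan import *
plan([(442.7,213.8,21,-12.9)])
E
```

```text
t 12.12 pos [442.6 215.3  21.9] phi -12.67 tilt 0.0007,0.0008 F [-0.9  1.4  5.8] open 17.4
[-1.5  0.4  0.9] [ 0.03 -0.05  0.23] |d|=2
```

{"fn": "apply_moves", "kwargs": {"rows": [{"jaw": -1, "xyz": [0, 0, -5], "rot": [0, 0, 0]}, {"jaw": -1, "xyz": [0, 0, -25], "rot": [0, 0, 0]}, {"jaw": -1, "xyz": [0, 0, -60], "rot": [0, 0, 0]}, {"jaw": -1, "xyz": [0, 0, -95], "rot": [0, 0, 0]}, {"jaw": -1, "xyz": [0, 0, -125], "rot": [0, 0, 0]}]}}

```text
time: 12.53
position: [442.0, 214.5, 147.9]
eef_rot: [[0.22, 0.976, -0.0], [0.976, -0.22, -0.001], [-0.001, -0.0, -1.0]]
force: [0.1, 0.8, -2.2]
opening: 16.4
```

{"fn": "apply_moves", "kwargs": {"rows": [{"jaw": -1, "xyz": [0, 0, -5], "rot": [0, 0, 0]}, {"jaw": -1, "xyz": [0, 0, -5], "rot": [0, 0, 0]}, {"jaw": -1, "xyz": [0, 0, -5], "rot": [0, 0, 0]}]}}

```text
time: 12.78
position: [441.2, 214.9, 150.5]
eef_rot: [[0.219, 0.976, -0.001], [0.976, -0.219, -0.0], [-0.001, -0.001, -1.0]]
force: [-0.9, -0.8, -2.6]
opening: 17.1
```

```bash
python3 - <<'E'
from plan import *
plan([(500,135,152,2),(569.6,50.3,152,17.35)])
s=vision.snapshot('scene')[:,:,::-1]; cv2.imwrite('pics/s3.png',s)
c=cv2.resize(s[120:210,200:290],None,fx=6,fy=6,interpolation=cv2.INTER_CUBIC)
cv2.imwrite('pics/lift.png',np.clip(c*1.4,0,255).astype(np.uint8))
E
```

```text
t 12.78 pos [441.2 214.9 150.5] phi -12.65 tilt -0.0015,-0.0005 F [-0.9 -0.8 -2.6] open 17.1
[-65.1  74.8  -1.5] [ -0.08   0.04 -14.65] |d|=99
[-87.1  66.6   0. ] [  0.     0.   -15.35] |d|=110
```

View pics/lift.png

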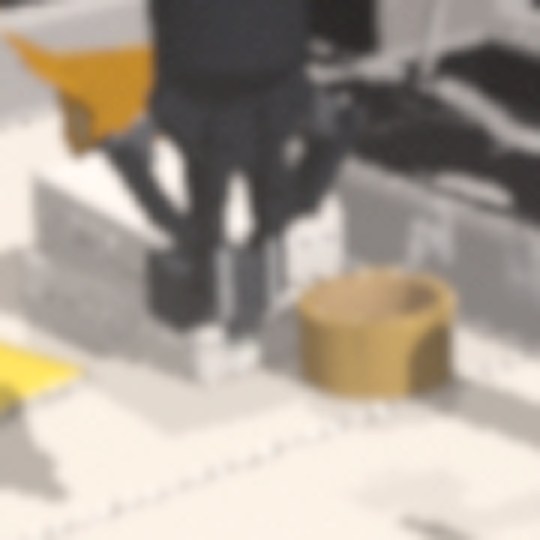

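The arm is held level, with its hub at about crop (185,290) and the grip block between the fingers. Next I'll carry it over the post.

{"fn": "apply_moves", "kwargs": {"rows": [{"jaw": -1, "xyz": [-13, 15, 0], "rot": [0, 0, -3]}, {"jaw": -1, "xyz": [-26, 30, 0], "rot": [0, 0, -6]}, {"jaw": -1, "xyz": [-39, 45, 0], "rot": [0, 0, -9]}, {"jaw": -1, "xyz": [-52, 60, -1], "rot": [0, 0, -12]}, {"jaw": -1, "xyz": [-65, 75, -2], "rot": [0, 0, -14.6]}]}}

```text
time: 13.25
position: [500.1, 133.9, 150.9]
eef_rot: [[-0.036, 0.999, -0.004], [0.999, 0.036, -0.002], [-0.002, -0.004, -1.0]]
force: [-0.3, 0.3, -1.5]
opening: 16.9
```

{"fn": "apply_moves", "kwargs": {"rows": [{"jaw": -1, "xyz": [-20, 15, 0], "rot": [0, 0, -3]}, {"jaw": -1, "xyz": [-42, 32, 0], "rot": [0, 0, -7]}, {"jaw": -1, "xyz": [-65, 50, 0], "rot": [0, 0, -11]}, {"jaw": -1, "xyz": [-80, 61, 0], "rot": [0, 0, -14]}, {"jaw": -1, "xyz": [-87, 66.5, 0], "rot": [0, 0, -15.4]}]}}

```text
time: 13.67
position: [570.7, 46.7, 150.9]
eef_rot: [[-0.296, 0.955, -0.003], [0.955, 0.296, -0.003], [-0.002, -0.004, -1.0]]
force: [-0.4, 0.3, -1.9]
opening: 16.7
```

{"fn": "apply_moves", "kwargs": {"rows": [{"jaw": -1, "xyz": [0, 0, 0], "rot": [0, 0, 0]}, {"jaw": -1, "xyz": [0, 0, 0], "rot": [0, 0, 0]}, {"jaw": -1, "xyz": [0, 0, 0], "rot": [0, 0, 0]}, {"jaw": -1, "xyz": [0, 0, 0], "rot": [0, 0, 0]}]}}

```text
time: 14.0
position: [569.4, 51.8, 152.4]
eef_rot: [[-0.299, 0.954, -0.002], [0.954, 0.299, 0.0], [0.001, -0.002, -1.0]]
force: [0.4, -0.0, -1.5]
opening: 17.0
```

```bash
python3 - <<'E'
from plan import *
plan([(569.6,50.3,120,17.35)])
s=vision.snapshot('scene')[:,:,::-1]; cv2.imwrite('pics/s4.png',s)
t=vision.snapshot('top')[:,:,::-1]; cv2.imwrite('pics/t4.png',t)
c=np.zeros((600,800,3),np.uint8)
a=cv2.resize(s[150:240,265:335],None,fx=6.6,fy=6.6,interpolation=cv2.INTER_CUBIC); c[:a.shape[0],:a.shape[1]]=a
a=cv2.resize(t[145:205,245:301],None,fx=6,fy=6,interpolation=cv2.INTER_CUBIC); c[:360,464:800]=a
cv2.imwrite('pics/post.png',np.clip(c*1.5,0,255).astype(np.uint8))
Y=np.array([-.298,.9545]);X=np.array([.9545,.298]);p=np.array(sensors.sense()['position'])
bo=p[:2]+52.1*Y; L=[[*(bo+a*X+b*Y),p[2]-21.9] for a,b in((-17,-17),(-17,17),(17,-17),(17,17))]+[[*bo,p[2]-21.9],[554.07,100.02,95]]
q=proj('scene',L); print(q.round(1),((q-[265,150])*6.6).round()); 
L=[[a,b,p[2]-21.9+34] for a,b,_ in L[:4]]; q=proj('top',L); print(q.round(1),((q-[245,145])*6+[464,0]).round())
E
```

```text
t 14.00 pos [569.4  51.8 152.4] phi 17.41 tilt -0.0021,0.0003 F [ 0.4 -0.  -1.5] open 17.0
[-1.5 -0.2 32.4] [-0.11 -0.05  0.06] |d|=32
[[297.9 181.3]
 [287.5 179.2]
 [303.2 177.4]
 [293.  175.3]
 [295.4 178.3]
 [295.6 189.7]] [[217. 207.]
 [149. 193.]
 [252. 181.]
 [184. 167.]
 [201. 187.]
 [202. 262.]]
[[268.3 174.6]
 [254.8 178.6]
 [264.4 161.1]
 [250.9 165.2]] [[604. 177.]
 [523. 202.]
 [580.  97.]
 [499. 121.]]
```

View pics/post.png

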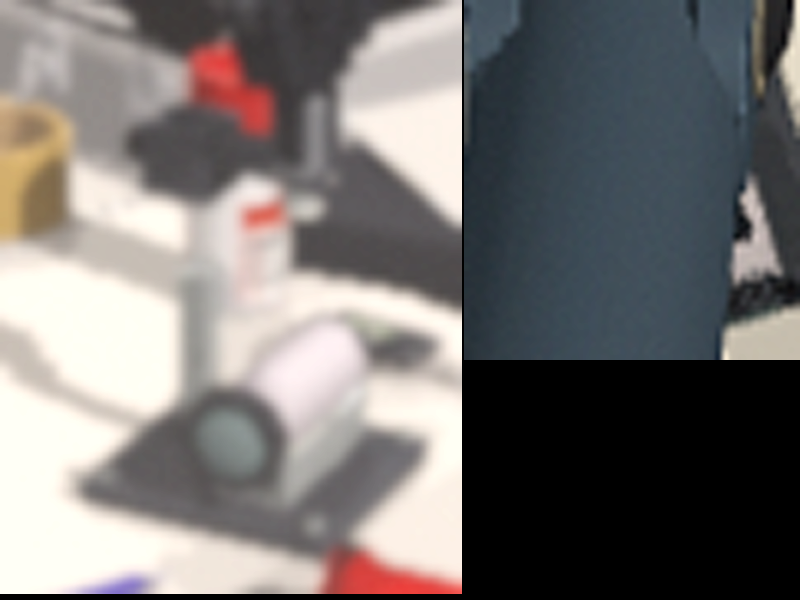

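The post stands at crop x≈200, with its predicted top at (202,262). The hub is above it, spanning crop x 140–240. I'll measure the hub's outline numerically before lowering.

```bash
python3 - <<'E'
from meas import *
s=cv2.imread('pics/s4.png'); x0,y0=265,150
c=cv2.resize(s[150:240,265:335].astype(np.float32),None,fx=6.6,fy=6.6,interpolation=cv2.INTER_CUBIC).mean(2)
print('col lowest-dark row (crop px):')
for x in range(120,262,6):
    r=np.where(c[100:230,x]<75)[0]; print(x,r.max()+100 if len(r) else None, end='; ')
print()
for y in range(130,200,10):
    r=np.where(c[y,100:235]<75)[0]; print(y,r.min()+100 if len(r) else None,r.max()+100, end='; ')
print()
s0=c
for y in range(210,380,15): 
    row=c[y,150:245]; print(y,row[::6].round().astype(int))
E
```

```text
col lowest-dark row (crop px):
120 None; 126 153; 132 158; 138 162; 144 173; 150 186; 156 187; 162 188; 168 190; 174 192; 180 194; 186 195; 192 197; 198 198; 204 198; 210 195; 216 192; 222 186; 228 182; 234 177; 240 172; 246 169; 252 169; 258 170; 
130 129 234; 140 125 234; 150 125 234; 160 135 234; 170 144 234; 180 146 231; 190 168 218; 
210 [169 168 167 165 160 148 131 119 114 118 127 137 145 150 147 137]
225 [170 171 170 170 168 160 145 132 129 133 139 144 149 151 147 136]
240 [150 156 159 162 163 157 143 131 128 133 139 145 149 151 150 144]
255 [126 126 128 130 131 130 125 123 125 129 133 140 147 150 148 143]
270 [126 126 126 126 127 127 126 124 123 124 126 128 133 141 144 141]
285 [137 131 128 126 121 112 105 102 104 109 115 121 127 133 136 138]
300 [167 163 157 150 138 122 107 100 102 107 114 121 126 132 137 141]
315 [171 171 171 167 157 135 112 101 101 108 115 124 132 138 139 140]
330 [171 171 170 167 157 135 111 100 101 108 119 132 144 150 151 152]
345 [171 171 170 167 157 136 112 100 100 108 118 131 143 150 153 153]
360 [171 171 171 168 157 135 112  99  98 106 118 130 142 150 153 150]
375 [171 171 171 167 157 136 112 101 101 107 115 125 136 141 141 135]
```

{"fn": "apply_moves", "kwargs": {"rows": [{"jaw": -1, "xyz": [-2.6, 0, 8], "rot": [0, 0, 0]}, {"jaw": -1, "xyz": [-2.6, 0, 18], "rot": [0, 0, 0]}, {"jaw": -1, "xyz": [-2.6, 0, 28], "rot": [0, 0, 0]}, {"jaw": -1, "xyz": [-2.6, 0, 30], "rot": [0, 0, 0]}, {"jaw": -1, "xyz": [-2.6, 0, 30], "rot": [0, 0, 0]}], "force": 80}}

```text
time: 14.52
position: [570.2, 48.0, 121.7]
eef_rot: [[-0.298, 0.955, -0.003], [0.955, 0.298, -0.001], [0.0, -0.003, -1.0]]
force: [0.1, -0.3, -1.5]
opening: 17.0
```

{"fn": "apply_moves", "kwargs": {"rows": [{"jaw": -1, "xyz": [0, 0, 0], "rot": [0, 0, 0]}, {"jaw": -1, "xyz": [0, 0, 0], "rot": [0, 0, 0]}]}}

```text
time: 14.68
position: [571.6, 47.9, 123.5]
eef_rot: [[-0.298, 0.955, 0.001], [0.955, 0.298, 0.0], [-0.0, 0.001, -1.0]]
force: [-0.1, -0.4, -1.4]
opening: 17.1
```

```bash
python3 - <<'E'
from plan import *
plan([(570.1,48.9,118,17.35)]); print(sensors.sense()['ft_torque'])
E
```

```text
t 14.68 pos [571.6  47.9 123.5] phi 17.32 tilt 0.0005,0.0001 F [-0.1 -0.4 -1.4] open 17.1
[ 1.4 -1.2  5.5] [ 0.03  0.   -0.03] |d|=6
[-0.07160615  0.01117723 -0.02109912]
```

{"fn": "apply_moves", "kwargs": {"rows": [{"jaw": -1, "xyz": [1, -1.2, 0], "rot": [0, 0, 0]}, {"jaw": -1, "xyz": [1, -1.2, 2], "rot": [0, 0, 0]}, {"jaw": -1, "xyz": [1, -1.2, 4], "rot": [0, 0, 0]}, {"jaw": -1, "xyz": [1, -1.2, 4], "rot": [0, 0, 0]}]}}

```text
time: 15.02
position: [569.6, 48.7, 119.0]
eef_rot: [[-0.298, 0.955, -0.001], [0.955, 0.298, 0.0], [0.0, -0.0, -1.0]]
force: [-0.7, -0.2, -2.9]
opening: 17.1
```

{"fn": "apply_moves", "kwargs": {"rows": [{"jaw": -1, "xyz": [0, 0, 1], "rot": [0, 0, 0]}, {"jaw": -1, "xyz": [0, 0, 2], "rot": [0, 0, 0]}, {"jaw": -1, "xyz": [0, 0, 2], "rot": [0, 0, 0]}]}}

```text
time: 15.27
position: [569.7, 48.6, 117.0]
eef_rot: [[-0.298, 0.955, -0.0], [0.955, 0.298, -0.0], [0.0, -0.0, -1.0]]
force: [-0.3, -0.2, -2.2]
opening: 17.0
```

```bash
python3 - <<'E'
from plan import *
plan([(570.1,48.9,118,17.35)]); print(sensors.sense()['ft_torque'])
E
```

```text
t 15.27 pos [569.7  48.6 117. ] phi 17.32 tilt -0.0004,-0.0000 F [-0.3 -0.2 -2.2] open 17.0
[ 0.2  0.5 -1. ] [-0.02 -0.01 -0.03] |d|=1
[-0.03420862 -0.04426265 -0.04665734]
```

Contact with the post is expected below TCP z≈117, so I'll step down and watch the force.

{"fn": "apply_moves", "kwargs": {"rows": [{"jaw": -1, "xyz": [0, 0, 1], "rot": [0, 0, 0]}, {"jaw": -1, "xyz": [0, 0, 2], "rot": [0, 0, 0]}, {"jaw": -1, "xyz": [0, 0, 2], "rot": [0, 0, 0]}]}}

```text
time: 15.52
position: [569.7, 48.6, 115.1]
eef_rot: [[-0.298, 0.955, -0.0], [0.955, 0.298, 0.0], [0.0, -0.0, -1.0]]
force: [0.2, -0.3, -0.9]
opening: 16.9
```

{"fn": "apply_moves", "kwargs": {"rows": [{"jaw": -1, "xyz": [0, 0, 0.5], "rot": [0, 0, 0]}, {"jaw": -1, "xyz": [0, 0, 1], "rot": [0, 0, 0]}, {"jaw": -1, "xyz": [0, 0, 1], "rot": [0, 0, 0]}]}}

```text
time: 15.77
position: [569.9, 48.6, 114.2]
eef_rot: [[-0.298, 0.955, 0.0], [0.955, 0.298, 0.0], [0.0, 0.0, -1.0]]
force: [-0.6, 0.2, -1.7]
opening: 16.8
```

```bash
python3 - <<'E'
from plan import *
plan([(570.1,48.9,118,17.35)]); s=sensors.sense();R=np.array(s['eef_rot']);print(R.T@s['ft_torque'],R.T@s['force'])
E
```

```text
t 15.77 pos [569.9  48.6 114.2] phi 17.32 tilt 0.0001,0.0001 F [-0.6  0.2 -1.7] open 16.8
[ 0.2  0.3 -3.8] [ 0.01 -0.   -0.03] |d|=4
[-0.04312321 -0.06204689 -0.04530778] [ 0.40520099 -0.51622105  1.73720007]
```

{"fn": "apply_moves", "kwargs": {"rows": [{"jaw": -1, "xyz": [0, 0, 0.7], "rot": [0, 0, 0]}, {"jaw": -1, "xyz": [0, 0, 1.5], "rot": [0, 0, 0]}, {"jaw": -1, "xyz": [0, 0, 1.5], "rot": [0, 0, 0]}]}}

```text
time: 16.02
position: [570.4, 48.6, 113.0]
eef_rot: [[-0.298, 0.955, 0.001], [0.955, 0.298, 0.0], [-0.0, 0.001, -1.0]]
force: [0.9, -1.0, -1.3]
opening: 16.7
```

{"fn": "apply_moves", "kwargs": {"rows": [{"jaw": -1, "xyz": [0, 0, 0.7], "rot": [0, 0, 0]}, {"jaw": -1, "xyz": [0, 0, 1.5], "rot": [0, 0, 0]}, {"jaw": -1, "xyz": [0, 0, 1.5], "rot": [0, 0, 0]}]}}

```text
time: 16.27
position: [570.6, 48.5, 111.4]
eef_rot: [[-0.297, 0.955, 0.002], [0.955, 0.297, 0.0], [-0.0, 0.002, -1.0]]
force: [2.4, -0.1, 0.1]
opening: 17.0
```

```bash
python3 - <<'E'
from plan import *
plan([(570.1,48.9,118,17.35)]); s=sensors.sense();R=np.array(s['eef_rot']);print(R.T@s['ft_torque'],R.T@s['force'])
E
```

```text
t 16.27 pos [570.6  48.5 111.4] phi 17.30 tilt 0.0017,0.0000 F [ 2.4 -0.1  0.1] open 17.0
[ 0.5 -0.4 -6.6] [ 0.1   0.03 -0.05] |d|=7
[-0.52640539 -0.20315104  0.13127995] [-0.85326641  2.24672471 -0.08916651]
```

{"fn": "apply_moves", "kwargs": {"rows": [{"jaw": -1, "xyz": [-0.2, 0.7, 0], "rot": [0, 0, 0]}, {"jaw": -1, "xyz": [-0.4, 1.4, 0], "rot": [0, 0, 0]}, {"jaw": -1, "xyz": [-0.4, 1.4, 1], "rot": [0, 0, 0]}, {"jaw": -1, "xyz": [-0.4, 1.4, 2], "rot": [0, 0, 0]}, {"jaw": -1, "xyz": [-0.4, 1.4, 2], "rot": [0, 0, 0]}]}}

```text
time: 16.68
position: [570.8, 48.6, 108.8]
eef_rot: [[-0.298, 0.955, -0.001], [0.955, 0.298, -0.0], [0.0, -0.001, -1.0]]
force: [0.7, -0.3, -1.7]
opening: 16.8
```

```bash
python3 - <<'E'
from plan import *
plan([(570.1,48.9,118,17.35)]); s=sensors.sense();R=np.array(s['eef_rot']);print(R.T@s['ft_torque'],R.T@s['force'])
E
```

```text
t 16.68 pos [570.8  48.6 108.8] phi 17.33 tilt -0.0011,-0.0002 F [ 0.7 -0.3 -1.7] open 16.8
[ 0.5 -0.6 -9.2] [-0.07 -0.01 -0.02] |d|=9
[-0.04201758 -0.16998935  0.02434709] [-0.52262898  0.62336473  1.71687627]
```

{"fn": "apply_moves", "kwargs": {"rows": [{"jaw": -1, "xyz": [-0.1, 0.2, 1], "rot": [0, 0, 0]}, {"jaw": -1, "xyz": [-0.1, 0.2, 2], "rot": [0, 0, 0]}, {"jaw": -1, "xyz": [-0.1, 0.2, 3], "rot": [0, 0, 0]}, {"jaw": -1, "xyz": [-0.1, 0.2, 4], "rot": [0, 0, 0]}, {"jaw": -1, "xyz": [-0.1, 0.2, 4], "rot": [0, 0, 0]}]}}

```text
time: 17.1
position: [571.2, 48.6, 105.0]
eef_rot: [[-0.298, 0.955, -0.001], [0.955, 0.298, 0.0], [0.0, -0.001, -1.0]]
force: [0.6, 0.4, -1.8]
opening: 17.1
```

{"fn": "apply_moves", "kwargs": {"rows": [{"jaw": -1, "xyz": [0, 0, 1], "rot": [0, 0, 0]}, {"jaw": -1, "xyz": [0, 0, 2], "rot": [0, 0, 0]}, {"jaw": -1, "xyz": [0, 0, 3], "rot": [0, 0, 0]}, {"jaw": -1, "xyz": [0, 0, 4], "rot": [0, 0, 0]}, {"jaw": -1, "xyz": [0, 0, 4], "rot": [0, 0, 0]}]}}

```text
time: 17.52
position: [571.4, 48.6, 101.0]
eef_rot: [[-0.298, 0.955, -0.0], [0.955, 0.298, -0.0], [0.0, -0.0, -1.0]]
force: [0.6, -0.8, -1.9]
opening: 17.0
```

{"fn": "apply_moves", "kwargs": {"rows": [{"jaw": -1, "xyz": [0, 0, 1], "rot": [0, 0, 0]}, {"jaw": -1, "xyz": [0, 0, 2], "rot": [0, 0, 0]}, {"jaw": -1, "xyz": [0, 0, 3], "rot": [0, 0, 0]}, {"jaw": -1, "xyz": [0, 0, 4], "rot": [0, 0, 0]}, {"jaw": -1, "xyz": [0, 0, 4], "rot": [0, 0, 0]}]}}

```text
time: 17.93
position: [571.4, 48.6, 97.0]
eef_rot: [[-0.298, 0.955, -0.0], [0.955, 0.298, 0.0], [0.0, -0.0, -1.0]]
force: [-0.3, 0.8, -1.8]
opening: 16.6
```

```bash
python3 - <<'E'
from plan import *
plan([(570.1,48.9,91,17.35)]); s=sensors.sense();R=np.array(s['eef_rot']);print(R.T@s['ft_torque'],R.T@s['force'])
E
```

```text
t 17.93 pos [571.4  48.6  97. ] phi 17.32 tilt -0.0004,0.0000 F [-0.3  0.8 -1.8] open 16.6
[ 0.7 -1.1  6. ] [-0.02 -0.01 -0.03] |d|=6
[ 0.05607936 -0.08395079 -0.02157808] [ 0.89653843 -0.05314535  1.76615905]
```

Sliding freely; underside is now at about 75 mm. Next, the last 6 mm in small steps.

{"fn": "apply_moves", "kwargs": {"rows": [{"jaw": -1, "xyz": [0, 0, 1], "rot": [0, 0, 0]}, {"jaw": -1, "xyz": [0, 0, 2], "rot": [0, 0, 0]}, {"jaw": -1, "xyz": [0, 0, 3], "rot": [0, 0, 0]}, {"jaw": -1, "xyz": [0, 0, 4], "rot": [0, 0, 0]}, {"jaw": -1, "xyz": [0, 0, 4], "rot": [0, 0, 0]}]}}

```text
time: 18.35
position: [571.3, 48.6, 93.0]
eef_rot: [[-0.298, 0.955, -0.0], [0.955, 0.298, 0.0], [0.0, -0.0, -1.0]]
force: [0.3, -0.3, -1.1]
opening: 16.5
```

{"fn": "apply_moves", "kwargs": {"rows": [{"jaw": -1, "xyz": [0, 0, 0.5], "rot": [0, 0, 0]}, {"jaw": -1, "xyz": [0, 0, 1], "rot": [0, 0, 0]}, {"jaw": -1, "xyz": [0, 0, 1], "rot": [0, 0, 0]}]}}

```text
time: 18.6
position: [571.5, 48.6, 92.2]
eef_rot: [[-0.298, 0.955, -0.0], [0.955, 0.298, 0.0], [0.0, -0.0, -1.0]]
force: [-0.6, -0.3, -1.3]
opening: 17.1
```

{"fn": "apply_moves", "kwargs": {"rows": [{"jaw": -1, "xyz": [0, 0, 0.5], "rot": [0, 0, 0]}, {"jaw": -1, "xyz": [0, 0, 0.8], "rot": [0, 0, 0]}, {"jaw": -1, "xyz": [0, 0, 0.8], "rot": [0, 0, 0]}]}}

```text
time: 18.85
position: [571.5, 48.6, 91.4]
eef_rot: [[-0.298, 0.955, -0.0], [0.955, 0.298, 0.0], [0.0, -0.0, -1.0]]
force: [-0.2, -0.0, -1.6]
opening: 17.1
```

{"fn": "apply_moves", "kwargs": {"rows": [{"jaw": -1, "xyz": [0, 0, 0.5], "rot": [0, 0, 0]}, {"jaw": -1, "xyz": [0, 0, 0.8], "rot": [0, 0, 0]}, {"jaw": -1, "xyz": [0, 0, 0.8], "rot": [0, 0, 0]}]}}

```text
time: 19.1
position: [571.6, 48.6, 90.9]
eef_rot: [[-0.298, 0.955, 0.0], [0.955, 0.298, 0.0], [0.0, 0.0, -1.0]]
force: [-0.3, -0.3, 1.1]
opening: 16.9
```

{"fn": "apply_moves", "kwargs": {"rows": [{"jaw": -1, "xyz": [0, 0, 0.5], "rot": [0, 0, 0]}, {"jaw": -1, "xyz": [0, 0, 0.5], "rot": [0, 0, 0]}, {"jaw": -1, "xyz": [0, 0, 0.5], "rot": [0, 0, 0]}]}}

```text
time: 19.35
position: [571.7, 48.6, 90.8]
eef_rot: [[-0.298, 0.955, 0.0], [0.955, 0.298, 0.0], [0.0, 0.0, -1.0]]
force: [-2.1, 0.6, 5.9]
opening: 17.0
```

{"fn": "apply_moves", "kwargs": {"rows": [{"jaw": -1, "xyz": [0, 0, 0.4], "rot": [0, 0, 0]}, {"jaw": -1, "xyz": [0, 0, 0.4], "rot": [0, 0, 0]}, {"jaw": -1, "xyz": [0, 0, 0.4], "rot": [0, 0, 0]}, {"jaw": -1, "xyz": [0, 0, 0.4], "rot": [0, 0, 0]}]}}

```text
time: 19.68
position: [571.7, 48.6, 90.8]
eef_rot: [[-0.298, 0.955, 0.0], [0.955, 0.298, 0.001], [0.001, 0.001, -1.0]]
force: [-2.8, 0.3, 8.4]
opening: 17.0
```

{"fn": "apply_moves", "kwargs": {"rows": [{"jaw": -1, "xyz": [0, 0, 0.4], "rot": [0, 0, 0]}, {"jaw": -1, "xyz": [0, 0, 0.4], "rot": [0, 0, 0]}, {"jaw": -1, "xyz": [0, 0, 0.4], "rot": [0, 0, 0]}, {"jaw": -1, "xyz": [0, 0, 0.4], "rot": [0, 0, 0]}]}}

```text
time: 20.02
position: [571.7, 48.5, 90.8]
eef_rot: [[-0.298, 0.955, 0.0], [0.955, 0.298, 0.001], [0.001, 0.001, -1.0]]
force: [-3.7, -0.5, 10.3]
opening: 17.2
```

{"fn": "apply_moves", "kwargs": {"rows": [{"jaw": -1, "xyz": [0, 0, 0.4], "rot": [0, 0, 0]}, {"jaw": -1, "xyz": [0, 0, 0.7], "rot": [0, 0, 0]}, {"jaw": -1, "xyz": [0, 0, 0.7], "rot": [0, 0, 0]}, {"jaw": -1, "xyz": [0, 0, 0.7], "rot": [0, 0, 0]}]}}

```text
time: 20.35
position: [571.8, 48.5, 90.7]
eef_rot: [[-0.298, 0.955, 0.0], [0.955, 0.298, 0.001], [0.001, 0.001, -1.0]]
force: [-5.0, -1.2, 15.3]
opening: 17.0
```

{"fn": "apply_moves", "kwargs": {"rows": [{"jaw": -1, "xyz": [0, 0, 0], "rot": [0, 0, 0]}, {"jaw": -1, "xyz": [0, 0, 0], "rot": [0, 0, 0]}, {"jaw": -1, "xyz": [0, 0, 0], "rot": [0, 0, 0]}, {"jaw": -1, "xyz": [0, 0, 0], "rot": [0, 0, 0]}]}}

```text
time: 20.68
position: [571.8, 48.5, 90.7]
eef_rot: [[-0.298, 0.955, 0.0], [0.955, 0.298, 0.001], [0.001, 0.001, -1.0]]
force: [-5.4, 0.3, 15.5]
opening: 16.8
```

```bash
python3 - <<'E'
from plan import *
for i in range(2):
    s=vision.snapshot('scene')[:,:,::-1]; plan([])
t=vision.snapshot('top')[:,:,::-1]; S=sensors.sense();R=np.array(S['eef_rot']);print(R.T@S['ft_torque'],R.T@S['force'])
cv2.imwrite('pics/s5.png',s)
c=cv2.resize(s[150:240,265:345],None,fx=6.6,fy=6.6,interpolation=cv2.INTER_CUBIC)
cv2.imwrite('pics/final.png',np.clip(c*1.5,0,255).astype(np.uint8))
E
```

```text
t 20.73 pos [571.8  48.5  90.7] phi 17.31 tilt 0.0004,0.0013 F [-5.   0.7 14.2] open 17.2
t 20.78 pos [571.8  48.6  90.7] phi 17.32 tilt 0.0004,0.0012 F [-5.2  0.3 14. ] open 16.7
[1.24521716e+00 3.19116733e-01 1.08856590e-03] [  1.7159824   -5.11060595 -14.58987843]
```

View pics/final.png

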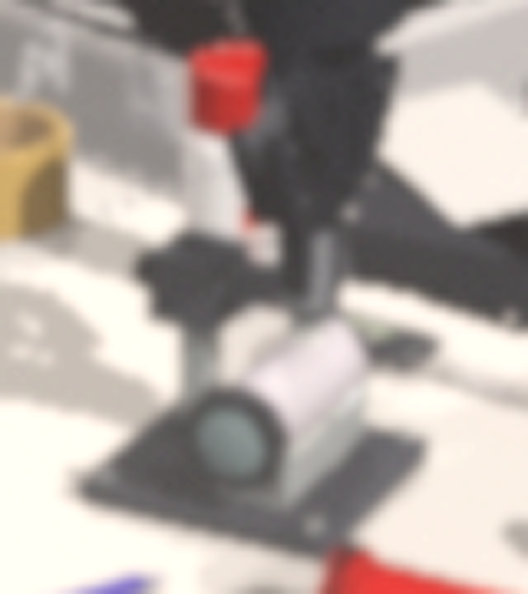

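```bash
python3 -c "
from workcell import hand_in; print(hand_in())"
```

```text
the job is handed in; nothing more can be done
None
```

I mounted the barrel, fitted the clamp arm and handed the job in at about 20.8 s (limit 58 s) with the gripper still pressing the arm down. `hand_in` returns no verdict, so I don't know the official result.

- **Barrel:** I lifted the grey barrel from the foam and lowered it into the V. I slid it up to the end stop until I felt contact (about 5 N), pressed it down onto the strips and let go, and the wrist force then read about 0 N. A later top view showed it along the V with its plain end at the stop and the flange clear of the other end.
- **Clamp arm:** I gripped the arm by its block and slid it onto the post with one 1.4 mm correction for a side force. It then slid freely until the foot met the barrel at an underside height of about 69 mm, as specified.
- **Final push:** The wrist read about 14–15 N upward, so roughly 16 N on the barrel allowing for the arm's weight. The grip opening was steady at 17 mm, and the tool tilt was about 0.001 rad. The last picture shows the hub on the post and the foot over the barrel.

**Checks that disagreed or were not made:**
- The cameras and the robot's own position readings disagreed by about 1–3 mm; I corrected for this by contact.
- A side force of about 5 N remained at the end, probably from the bore touching the post.
- The load on each strip can't be measured directly; I only inferred it from the push.
- I did not re-measure the thumb screw, pen, caliper and disc afterwards. The tool stayed well clear of them.

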